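Blow the carving dust off a batch of bone pendants at the extraction hood

ROBOT

A 6-joint arm with a two-finger parallel gripper is mounted at the origin on the work surface. World frame = base frame: x ahead of the robot, y to its left, z up, the work surface at z = 0. Lengths are in mm, angles in rad, forces in N, time in s.
With the tool pointing down it reaches from about 350 to 775 mm from the base axis. Payload 7.3 kg.
Tool frame: the origin (TCP) lies midway between the tips of the shut fingers; the grasp point (between the pads) lies 19 mm behind it; z points along the fingers, y is the line along which they close (so a half turn about z gives the same grasp; the last joint's range is limited). The gripper opens to 92 mm and grips with 3 to 60 N. Pads are 19 mm wide; open, the fingers measure 130 mm over their backs; the gripper's body (75 mm by 190 mm) begins 47 mm behind the grasp point.
Start: joints at [1.191, 0.342, 1.524, -0, 1.275, -0.146], TCP at [121.613, 510.74, 226.741] pointing down, gripper open.
Joint ranges: [-2.53, 2.53], [-0.77, 2.02], [0.04, 2.7], [-1, 4.14], [0.28, 2.66], [-3.11, 3.11]. Speed limits (rad/s): [2.57, 2.57, 3.14, 3.14, 3.14, 3.14].

INTERFACE

Orientations are given as a unit quaternion [w, x, y, z].
In Python, from plant import sensors, get_image, camera_model, job gives the robot as it stands. The module is installed in compiled form; this text tells all that it offers.
- The arm moves only by the shell command python3 -m crank 'ROWS' [FORCE]. ROWS is JSON, a list of rows, each a list of 7 numbers: the turn, a rotation vector about the tool's x, y, z in rad, then the shift along the tool's x, y, z in mm, then the opening, from 0 (shut) to 1 (fully open). In form: [[ax, ay, az, dx, dy, dz, hand], ...]. A call has 1 to 12 rows; each row shifts and turns the commanded pose from where the row before left it, along the tool's axes as they then stand; what a row does not reach is not made up. A row lasts 1/10 s, in which the tool goes at most 50 mm and 8.59 degrees, less where a joint would pass 70% of its speed; a pose out of reach is approached as far as the arm can. A call with a gripper value outside its range is refused whole. The fingers move at their own pace and stop on an object; FORCE is the grip in N (left out, the last holds). Time passes only in rows, so rows that do not move let the fingers close. It gives the time, the measured TCP pose, the force, the opening and the grip force at its end, in the units of the state.
- sensors.state(): the state, without advancing time (a new reading comes with each control period).
- get_image(name): name is "scene" or "top"; returns the picture (400x640x3 uint8, blue, green, red); there is no depth.
- camera_model(name): a dict with "mtx" (3x3 intrinsics, pixels), "pose" (4x4, takes a point from camera to world coordinates). Camera axes: x right, y up, looking along -z (the intrinsics and any distortion apply to the point x, -y, -z); pixel columns grow to the right and rows downward; lengths in mm; the calibration is good to about 2 mm. A picture is of the moment at which its call begins. camera_model takes no time and is no camera call.
- job.hand_in(): hands the job in; it is judged then, once.
The state is a dict: "clock": time; "joint_pos": joint angles; "qvel": joint speeds; "tau": joint torques, N m; "tcp_pos": TCP position; "ee_rot": TCP orientation; "force": force on the tool from outside, world axes, zero at the start; "torque": the same for the moment, N m; "gripper_width": finger opening in mm; "gripper_force": force on a finger pad.
Only numpy, scipy, OpenCV 4.12 (cv2) and the standard library are available. Lean on these libraries where they do the work, as an engineer would, in place of code of your own. Each camera call takes 0.05 s, during which the arm holds its last target. There are 200 camera calls.

TASK

Blow the dust off the bone carvings: lay every carving from the leather mat side by side on the turntable, without turning it yet, and slide the blast gate's red grip right over the yellow clip; then open the air valve fully, turn the turntable half a turn until it clicks home, and shut the valve again. After that lay the clean carvings flat and side by side in the felt-lined tray, leaving the gate at the clip and the turntable where it clicked, and don't disturb the other things on the bench.

Things in the scene. Friction and masses are not known exactly. Their poses are not given: they have to be found in the camera images.
- leaf: Bone carving, leaf-shaped pendant with veins, off-white, 86 x 30 x 16 mm thick, 60 g; pointed ends, its long sides are parallel for the middle 28 mm (30 mm wide there). Origin at its middle; x along its length, z through its thickness (either face may be up). Lies on the mat at the start. May be absent.
- adze: Bone carving, adze-blade pendant, off-white, 88 x 31 x 16 mm thick, tapering evenly from 31 mm wide at the +x end to 23 mm at the eyelet end (-x). About 60 g. Origin at its middle; x along its length, z through its thickness. Lies on the mat at the start. May be absent.
- drop: Bone carving, tear-drop pendant with a spiral, off-white, 82 x 32 x 16 mm thick, 32 mm at its widest (16 mm from the middle towards the round +x end), 31 mm wide near the middle. About 60 g. Origin at its middle; x along its length, z through its thickness. Lies on the mat at the start. May be absent.
- mat: Brown leather carving mat, 130 x 260 x 3 mm, fixed to the bench, on the robot's near left or near right; the carvings start on it, 80 mm apart along its y axis, with their lengths roughly along its x axis. Origin at the centre of its underside.
- tray_floor (a point): Centre of the inner floor (blue felt) of the dark wooden tray, 6 mm above the bench. Inside 118 mm (its x) by 248 mm (its y); rim 14 mm above the bench, walls 6 mm thick. Fixed. On the near left or near right, on the side where the mat is not.
- turntable_top (a point): Centre of the turntable's top face, on its vertical axis, 60 mm above the bench; turns with the plate. Aluminium plate of 125 mm radius with a dark rubber top and a rim 4 mm high, 6 mm wide round its edge. The knob stands on the -x axis of this frame.
- turntable_knob (a point): Grip point of the round black knob standing on the turntable plate, 104 mm from the axis, 106 mm above the bench (46 mm above the plate). Knob 21 mm in diameter from 95 to 116 mm above the bench, narrower below, top at 120 mm. Moving it round turns the plate.
- turntable (a joint): Angle of the turntable about its vertical axis, rad, positive anticlockwise from above, 0 at the start, range -3.6 to 3.6; half a turn is +3.14 or -3.14, either will do. A spring ball clicks into a detent at every quarter turn: it takes about 4 N at the knob to leave one, and left free within about 0.08 rad of one the plate snaps into it.
- gate_grip (a point): Centre of the top of the blast gate's upright red grip, 129 mm above the bench; grip 18 mm along the track, 24 mm across, red from 61 mm up. A 3 mm steel blade (top at 109 mm) runs from it along +x of this frame into the aluminium gate frame (top at 134 mm, near face 35 mm from the grip's centre when shut). -x of this frame points along the track, the way the gate opens, towards the robot.
- gate (a joint): Travel of the blast gate, m: 0 shut (next to the frame), grows as the grip is pulled along its track towards the robot, 0.064 fully open. Moves with about 2 N and stays where it is left.
- gate_clip: Yellow clip fixed on the scale rail under the red grip, 8 mm wide along the rail, 58 mm across, top 50 mm above the bench. It marks the setting: the gate is set when the centre of the red grip stands over the middle of the clip along the track. Origin on the rail's centre line, 28 mm above the bench; x along the track, away from the robot (the gate opens towards -x).
- valve_grip (a point): Grip point in the middle of the blue sleeve of the ball valve's lever, 82 mm from the valve's axis, 91 mm above the bench. The sleeve is 18 mm wide, 12 mm thick and 72 mm long (40 to 112 mm from the axis).
- valve_axis (a point): Point on the ball valve's vertical axis at the height of the lever (91 mm). The copper pipe runs below along this frame's x axis, its top 55 mm above the bench, brass valve body up to 63 mm.
- valve (a joint): Angle of the valve lever, rad: 0 shut, lever square to the pipe and pointing to the robot's right (-y of the valve_axis frame); grows clockwise seen from above to its stop at 1.571, fully open, lever in line with the pipe and pointing towards the robot (-x of that frame). Turns with about 0.22 N m (3 N at the sleeve) and stays where it is left.
- extractor: Fixed dust extraction behind the turntable: grey slot hood 300 mm wide, 90 mm deep, top 125 mm above the bench, from whose left end a white duct (64 mm diameter, axis 78 mm above the bench) runs along y off the bench, carrying the blast gate 240 mm from the origin. Origin on the bench under the hood's centre; faces the robot (-x).
- pen: Black pen, 120 mm long, 10 mm thick, lying between the robot and the turntable. Bystander. Origin at the middle of its underside.
- watch: Steel wrist watch, 88 mm long, 11 mm high, left of the turntable. Bystander. Origin at the middle of its underside.
- mug: Blue-green mug, 98 mm high, 84 mm wide, on the right. Bystander. Origin at the centre of its foot.
- burcase: Clear bur case, 85 x 30 x 18 mm, on the left. Bystander. Origin at the centre of its underside.
- caliper: Caliper with black slide, about 165 mm long, 10 mm high, on the left below the duct. Bystander. Origin near its middle, underneath.
- brush: Wooden-handled brush, 180 mm long, 20 mm high, lying on the right. Bystander. Origin at its middle, underneath.
Not all that is in view belongs to the job. Leave any blue, orange or turquoise look-alike of the adze alone.

How it is judged (in metres and radians):
On the way, in this order (a step that is already met when the one before it is completed fails the run):
1. All carvings lie on the turntable, not on one another, with the turntable still in its first detent, the gate grip within 6 mm of the clip and the air valve shut (z of leaf in the frame of turntable_top between 0.002 and 0.02 m and horizontal distance between each of leaf, adze, drop and turntable_top below 0.1 m and z of adze in the frame of turntable_top between 0.002 and 0.02 m and z of drop in the frame of turntable_top between 0.002 and 0.02 m and value of joint turntable between -0.08 and 0.08 rad and x of gate_grip in the frame of gate_clip between -0.006 and 0.006 m and value of joint valve below 0.12 rad), for 0.2 s.
2. The air valve is fully open (within 0.15 rad) with the gate at the clip, before the turntable is turned (value of joint valve above 1.42 rad and x of gate_grip in the frame of gate_clip between -0.006 and 0.006 m and value of joint turntable between -0.08 and 0.08 rad), for 0.2 s.
3. The turntable has been turned half a turn either way (within 0.07 rad), with the carvings on it, the air on and the gate at the clip ((value of joint turntable between 3.07 and 3.22 rad or value of joint turntable between -3.22 and -3.07 rad) and value of joint valve above 1.42 rad and x of gate_grip in the frame of gate_clip between -0.006 and 0.006 m and z of leaf in the frame of turntable_top between 0.002 and 0.02 m and horizontal distance between each of leaf, adze, drop and turntable_top below 0.1 m and z of adze in the frame of turntable_top between 0.002 and 0.02 m and z of drop in the frame of turntable_top between 0.002 and 0.02 m), for 0.2 s.
4. The air valve is shut again (within 0.12 rad), the carvings still on the turntable (value of joint valve below 0.12 rad and z of leaf in the frame of turntable_top between 0.002 and 0.02 m and horizontal distance between each of leaf, adze, drop and turntable_top below 0.1 m and z of adze in the frame of turntable_top between 0.002 and 0.02 m and z of drop in the frame of turntable_top between 0.002 and 0.02 m), for 0.2 s.
At the end, for the whole second after the job is handed in: Every carving at rest, flat (within 0.1 rad, either face up) on the tray's floor, inside it, none on another (middle under 20 mm above the floor); gate grip within 6 mm of the clip along the track; valve shut within 0.12 rad; turntable half a turn from its start within 0.07 rad (z of leaf in the frame of tray_floor between 0.002 and 0.02 m and x of leaf in the frame of tray_floor between -0.058 and 0.058 m and y of leaf in the frame of tray_floor between -0.122 and 0.122 m and linear speed of each of leaf, adze, drop below 0.02 m/s and angle between the z axis of each of leaf, adze, drop and the z axis of tray_floor, either way round below 0.1 rad and z of adze in the frame of tray_floor between 0.002 and 0.02 m and x of adze in the frame of tray_floor between -0.058 and 0.058 m and y of adze in the frame of tray_floor between -0.122 and 0.122 m and z of drop in the frame of tray_floor between 0.002 and 0.02 m and x of drop in the frame of tray_floor between -0.058 and 0.058 m and y of drop in the frame of tray_floor between -0.122 and 0.122 m and x of gate_grip in the frame of gate_clip between -0.006 and 0.006 m and value of joint valve below 0.12 rad and (value of joint turntable between 3.07 and 3.22 rad or value of joint turntable between -3.22 and -3.07 rad)); the robot touches nothing.
It fails at once if One of the other loose things on the bench (pen, watch, mug, bur case, caliper, brush) is shifted by more than 40 mm (distance of any of pen, watch, mug, burcase, caliper, brush from where it was at the start of the episode above 0.04 m).
Of leaf, adze, drop only 2 to 3 are there at a start; the rules pass over those that are not, and their reading is None.
At some moment in a run one of leaf, adze, drop may be knocked a few centimetres aside while the robot is not near it.
Once in a run the grip may slacken for a moment while it holds something.
It also fails if it takes over 210 s, if anything falls off the work surface, if the arm or the gripper's body presses on something with over 40 N, if the wrist force passes 120 N, or if a joint passes its speed limit or range.

## Working session

There is one attempt and no reset: what is moved stays moved. The work goes in short steps, Python scripts to look and compute and a shell command to move; the robot and the scene stay as the last step left them, time stands still between calls to the robot, and variables do not carry over. Pictures are saved under pics/ and viewed, at most 14 in all, crops included, and the job is handed in when it is done.

```bash
mkdir -p pics; ls; cat > h.py <<'E'
import numpy as np, cv2
from plant import sensors, get_image, camera_model, job
def ray(n,u,v):
    c=camera_model(n); K=np.array(c["mtx"]); P=np.array(c["pose"])
    d=np.linalg.inv(K)@np.array([u,v,1.]); d=np.array([d[0],-d[1],-d[2]])
    return P[:3,3],P[:3,:3]@d
def w(n,u,v,z):
    o,d=ray(n,u,v); return (o+d*(z-o[2])/d[2])
def px(n,p):
    c=camera_model(n); K=np.array(c["mtx"]); P=np.array(c["pose"])
    q=P[:3,:3].T@(np.array(p,float)-P[:3,3]); r=K@np.array([q[0],-q[1],-q[2]]); return r[:2]/r[2]
E
python3 - <<'E'
from h import *
for n in("top","scene"):
    cv2.imwrite(f"pics/{n}0.png",get_image(n)); c=camera_model(n); print(n,{k:(np.round(v,3).tolist() if k in("mtx","pose") else v) for k,v in c.items()})
s=sensors.state(); print(s)
E
```

```text
pics
top {'mtx': [[442.062, 0.0, 325.085], [0.0, 442.062, 201.545], [0.0, 0.0, 1.0]], 'pose': [[0.022, 0.99, -0.141, 275.771], [-1.0, 0.021, -0.004, -35.568], [-0.001, 0.141, 0.99, 1493.736], [0.0, 0.0, 0.0, 1.0]]}
scene {'mtx': [[407.388, 0.0, 319.366], [0.0, 407.388, 200.499], [0.0, 0.0, 1.0]], 'pose': [[-0.895, -0.313, 0.317, 870.114], [0.445, -0.627, 0.639, 724.071], [-0.002, 0.714, 0.701, 930.415], [0.0, 0.0, 0.0, 1.0]]}
{'clock': 0.1, 'joint_pos': array([ 1.19098956e+00,  3.42649269e-01,  1.52490965e+00, -2.06357985e-05,
        1.27542669e+00, -1.46011791e-01]), 'qvel': array([-8.44965340e-04, -9.21108374e-04, -2.93435329e-03, -7.86269972e-04,
        6.81832052e-05,  2.16100847e-03]), 'tau': array([ 2.76777711e-03, -4.32003665e+01, -2.44693476e+01,  7.19384383e-02,
        5.25365677e-02, -7.63111302e-06]), 'tcp_pos': array([121.48016028, 510.37448978, 226.12056641]), 'ee_rot': array([-1.71478317e-04,  1.16628416e-01,  9.93175376e-01, -6.75109903e-04]), 'force': array([ 0.35371173, -0.84804171, -0.25779917]), 'torque': array([-0.00045761,  0.04144023, -0.02501646]), 'gripper_force': 0.0, 'gripper_width': 91.75845493710858}
```

View pics/top0.png

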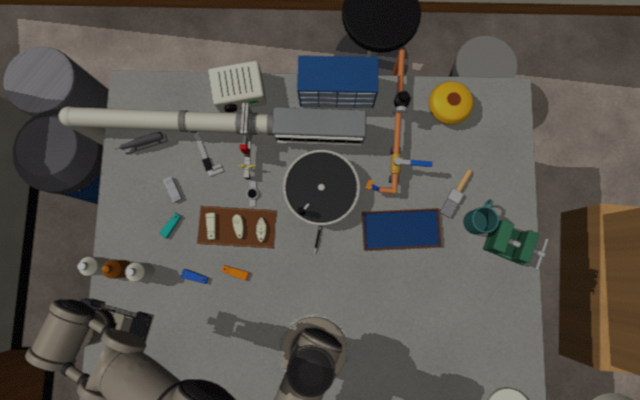

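View pics/scene0.png

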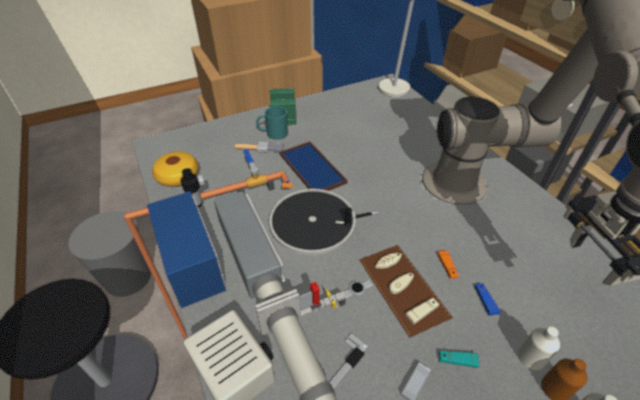

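Top view: the mat at (237,227) holds the adze (211,226), drop (238,227) and leaf (262,230). The turntable is at (321,188) with its knob at (304,210). Gate grip is at (245,148), valve lever (396..432,162), tray (402,229).

```bash
python3 - <<'E'
from h import *
im=np.mean([get_image("top").astype(float) for _ in range(6)],0).astype(np.uint8); cv2.imwrite("pics/avg.png",im)
c=cv2.resize(im[85:265,190:450],None,fx=3,fy=3,interpolation=cv2.INTER_CUBIC)
cv2.imwrite("pics/crop0.png",c)
hsv=cv2.cvtColor(im,cv2.COLOR_BGR2HSV)
# carvings: bright low-ish sat within mat
m=((hsv[...,2]>150)).astype(np.uint8); m[:205]=0;m[246:]=0;m[:,:198]=0;m[:,276:]=0
n,l,st,ce=cv2.connectedComponentsWithStats(m)
for i in range(1,n):
    if st[i,4]>40:
        ys,xs=np.where(l==i); W=np.array([w("top",x,y,15)[:2] for x,y in zip(xs,ys)])
        mu=W.mean(0); e,v=np.linalg.eigh(np.cov(W.T)); a=v[:,1]; a*=np.sign(a[0])
        p=(W-mu)@a; q=(W-mu)@v[:,0]; r=cv2.minAreaRect(W.astype(np.float32))
        print(st[i],mu.round(1),"ang",np.arctan2(a[1],a[0]).round(3),"ext",np.ptp(p).round(),np.ptp(q).round(),"rect",np.round(r[0],1))
def cen(name,mask,z):
    n,l,st,ce=cv2.connectedComponentsWithStats(mask.astype(np.uint8))
    for i in range(1,n):
        if st[i,4]>3: print(name,st[i],ce[i].round(1),w("top",*ce[i],z).round(1))
H,S,V=[hsv[...,k].astype(int) for k in range(3)]
roi=np.zeros(H.shape,bool); roi[100:200,230:270]=1
cen("red",roi&((H<8)|(H>172))&(S>150)&(V>60),129)
cen("yel",roi&(H>20)&(H<35)&(S>90)&(V>60),50)
roi[:]=0; roi[150:175,385:440]=1
cen("blue",roi&(H>95)&(H<130)&(S>120),97)
roi[:]=0; roi[205:255,355:445]=1
cen("tray",roi&(H>100)&(H<130)&(S>120),6)
cen("knobpx",np.zeros(H.shape,bool),120)
roi[:]=0; roi[178:198,312:332]=1
cen("tt",roi&(V>90),60)
E
```

```text
[206 213   8  26 148] [401.9 353.7] ang 0.096 ext 84.0 24.0 rect [397.6 355.6]
[233 215   9  20 125] [403.2 262.3] ang 0.213 ext 64.0 24.0 rect [403.3 262.3]
[257 220   8  18  95] [390.8 184.3] ang -0.018 ext 57.0 24.0 rect [391.2 184.2]
red [240 144   8  10  49] [243.6 148.1] [636.6 231.8 129. ]
yel [238 164   6   4  14] [241.4 165.3] [598.2 251.6  50. ]
yel [249 165   6   3  14] [251.2 165.9] [597.  218.8  50. ]
blue [411 160  21   6  98] [420.8 162.8] [ 608.5 -337.1   97. ]
tray [ 364  211   75   37 2451] [401.  228.9] [ 400.7 -288.     6. ]
tt [318 184   7   7  36] [320.8 186.7] [529.7 -15.1  60. ]
```

View pics/crop0.png

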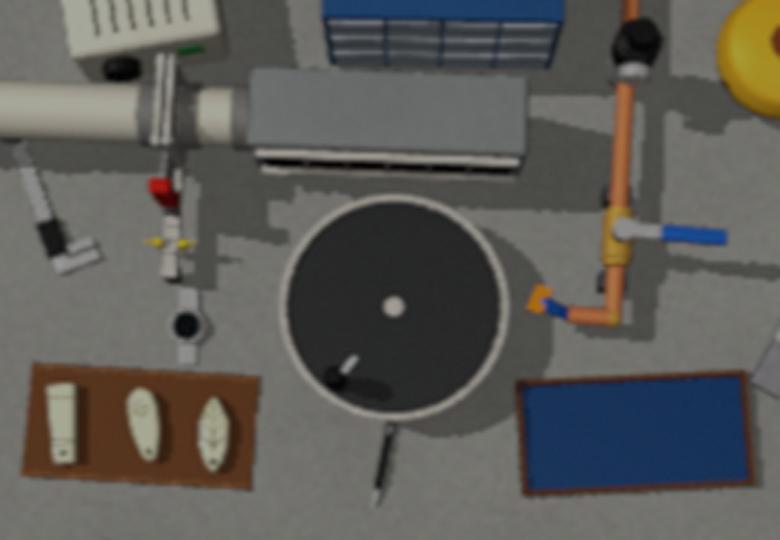

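The crop shows all three carvings with thin ends towards the robot. The knob top is at crop (335,378), the gate's red grip at (163,192), and the clip on both sides of the rail at (170,242). The valve cap is at (622,230) and the sleeve runs (662..726,228..243).

```bash
python3 - <<'E'
from h import *
f=lambda u,v,z:w("top",190+(u-1)/3,85+(v-1)/3,z)[:2].round(1)
print("adze ends",f(62,383,16),f(64,464,11)," mid",f(62.5,423,11), "sides at mid L/R",f(48,424,15),f(76,424,15))
print("drop ends",f(141,388,16),f(151,462,11),"sides",f(128,420,15),f(159,420,15))
print("leaf ends",f(214,398,16),f(213,471,11),"sides",f(197,432,15),f(230,432,15))
print("tt from rim L,R,T,B",f(281,306,64),f(507,306,64),f(394,196,64),f(394,417,64))
print("knob",f(335,376,120))
print("valve axis",f(622,230,100),"sleeve ends",f(662,232,97),f(726,237,97))
print("gate red top",f(163,188,129),"clip",f(152,241,50),f(188,243,50),"frame",f(165,145,134))
print("tray inner corners",f(524,386,8),f(744,377,8),f(750,480,8),f(528,490,8))
print("hood",f(262,168,120),f(520,170,120)," watch",f(187,325,10))
# scene cam on red
im=np.mean([get_image("scene").astype(float) for _ in range(4)],0).astype(np.uint8)
cv2.imwrite("pics/sc1.png",cv2.resize(im[180:320,230:470],None,fx=3.3,fy=3.3,interpolation=cv2.INTER_CUBIC))
for n,p in dict(tt=(530,-15,60),knob=(437,40,120),red=(636,232,129),clip=(598,235,50),leaf=(390,184,19),drop=(403,262,19),adze=(400,354,19),vax=(612,-262,97)).items(): print(n,px("scene",p).round(1),((px("scene",p)-[230,180])*3.3).round())
E
```

```text
adze ends [441.8 355.1] [351.6 348.9]  mid [397.3 353.3] sides at mid L/R [395.5 368.3] [396.2 337.1]
drop ends [438.1 266.2] [355.9 251.9] sides [401.9 279.2] [402.7 244.5]
leaf ends [428.6 183.9] [347.4 182.3] sides [390.2 201.4] [391.  164.6]
tt from rim L,R,T,B [526.4 107.8] [ 531.7 -139.5] [652.7 -13. ] [407.2 -18.7]
knob [443.7  43.2]
valve axis [ 610.9 -259.6] sleeve ends [ 610.3 -303.2] [ 606.3 -372.1]
gate red top [639.  230.5] clip [599.1 255.3] [597.7 215.1] frame [684.5 229.7]
tray inner corners [ 450.6 -163.7] [ 466.2 -411.8] [ 350.5 -416.8] [ 334.  -169.3]
hood [665.6 127.7] [ 669.3 -147.7]  watch [511.7 218.9]
tt [311.4 218.1] [269. 126.]
knob [349.5 205.4] [394.  84.]
red [315.8 282. ] [283. 337.]
clip [330.3 295.3] [331. 381.]
leaf [387.8 258.4] [521. 259.]
drop [399.9 281.2] [561. 334.]
adze [421.8 308.4] [633. 424.]
vax [254.4 167.7] [ 81. -40.]
```

View pics/sc1.png

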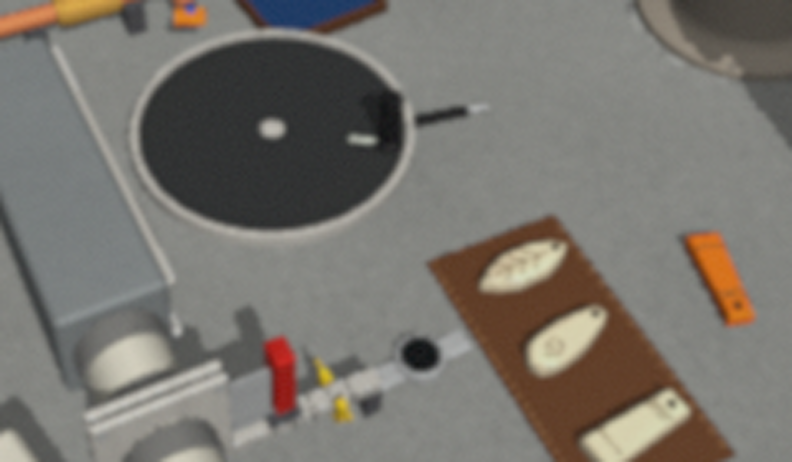

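```bash
cat >> h.py <<'E'
from scipy.spatial.transform import Rotation as Rn
def pose():
    s=sensors.state(); q=s["ee_rot"]; R=Rn.from_quat([q[1],q[2],q[3],q[0]]); return s,s["tcp_pos"],R
def rel(x,y,z,psi):
    s,p,R=pose(); T=Rn.from_matrix([[-np.cos(psi),-np.sin(psi),0],[-np.sin(psi),np.cos(psi),0],[0,0,-1]])
    print("t",round(float(s["clock"]),1),"tcp",p.round(1),"j",np.round(s["joint_pos"],2),"w",round(float(s["gripper_width"]),1),"rotvec",(R.inv()*T).as_rotvec().round(3),
     "shift now-axes",(R.inv().apply(np.array([x,y,z])-p)).round(1),"shift target-axes",(T.inv().apply(np.array([x,y,z])-p)).round(1))
E
python3 -m crank '[[0,0,-0.117,0,0,0,0.6],[0,0,-0.117,0,0,0,0.6],[0,0,0,0,0,0,0.6]]' 25
python3 -c "
from h import *
rel(397,353,60,0)"
```

```text
clock: 0.9
tcp_pos: [121.6, 510.7, 226.7]
ee_rot: [0.0, -0.001, 1.0, -0.0]
force: [0.0, -0.7, -0.2]
gripper_width: 72.2
gripper_force: 0.0
t 0.9 tcp [121.6 510.7 226.7] j [ 1.19  0.34  1.52 -0.    1.28 -0.38] w 72.2 rotvec [-0.     0.     0.001] shift now-axes [-275.2 -158.   166.7] shift target-axes [-275.4 -157.7  166.7]
```

```bash
python3 -m crank '[[0,0,0,-39,-22,0,0.6],[0,0,0,-39,-22,0,0.6],[0,0,0,-39,-22,0,0.6],[0,0,0,-39,-22,0,0.6],[0,0,0,-39,-22,0,0.6],[0,0,0,-39,-22,0,0.6],[0,0,0,-41,-26,0,0.6],[0,0,-0.07,0,0,30,0.6],[0,0,0,0,0,40,0.6],[0,0,0,0,0,40,0.6],[0,0,0,0,0,40,0.6],[0,0,0,0,0,0,0.6]]'
python3 -c "
from h import *
rel(397,353,5,0.07)
im=get_image('top');cv2.imwrite('pics/a.png',cv2.resize(im[195:265,190:290],None,fx=5,fy=5,interpolation=cv2.INTER_CUBIC))"
```

```text
clock: 2.1
tcp_pos: [393.7, 350.7, 72.2]
ee_rot: [-0.004, -0.034, 0.999, -0.003]
force: [-0.2, 0.8, -0.5]
gripper_width: 54.8
gripper_force: 0.0
t 2.1 tcp [393.7 350.7  72.2] j [ 0.58  0.53  1.71  0.    0.92 -1.06] w 54.8 rotvec [-0.005 -0.009 -0.003] shift now-axes [-4.   2.4 67.2] shift target-axes [-3.4  2.  67.2]
```

View pics/a.png

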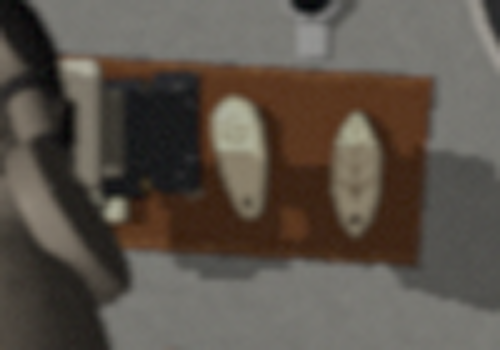

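The open hand straddles the adze at (90,130), and the drop and leaf have not moved. Descending.

```bash
python3 -m crank '[[0,0,0,-1,0,20,0.6],[0,0,0,0,0,20,0.6],[0,0,0,0,0,15,0.6],[0,0,0,0,0,0,0.6],[0,0,0,0,0,0,0.6]]'
python3 -c "
from h import *
rel(397,353,5,0.07)"
```

```text
clock: 2.65
tcp_pos: [398.8, 353.8, 23.8]
ee_rot: [0.001, -0.035, 0.999, 0.001]
force: [-0.7, 0.7, -0.7]
gripper_width: 55.5
gripper_force: 0.0
t 2.6 tcp [398.8 353.8  23.8] j [ 0.58  0.6   1.74  0.    0.8  -1.06] w 55.5 rotvec [ 0.002  0.003 -0.   ] shift now-axes [ 1.9 -0.7 18.8] shift target-axes [ 1.9 -0.6 18.8]
```

```bash
python3 -m crank '[[0,0,0,1,0,9,0.6],[0,0,0,0,0,8,0.6],[0,0,0,0,0,0,0.6],[0,0,0,0,0,0,0.2],[0,0,0,0,0,0,0.2],[0,0,0,0,0,0,0.2],[0,0,0,0,0,0,0.2],[0,0,0,0,0,0,0.2],[0,0,0,0,0,0,0.2]]' 25
python3 -m crank '[[0,0,0,0,0,-10,0.2],[0,0,0,0,0,-30,0.2],[0,0,0,0,0,-40,0.2],[0,0,0,0,0,-40,0.2],[0,0,0,0,0,-30,0.2],[0,0,0,0,0,0,0.2]]'
python3 -c "
from h import *
rel(535,44,150,0.07)"
```

```text
clock: 3.55
tcp_pos: [396.8, 352.9, 4.9]
ee_rot: [0.0, -0.035, 0.999, 0.0]
force: [0.5, 0.1, 1.1]
gripper_width: 27.2
gripper_force: 24.9
clock: 4.15
tcp_pos: [398.6, 354.2, 159.8]
ee_rot: [0.004, -0.035, 0.999, 0.002]
force: [0.3, -0.3, -0.9]
gripper_width: 26.6
gripper_force: 24.9
t 4.2 tcp [398.6 354.2 159.8] j [ 0.58  0.41  1.61  0.    1.11 -1.06] w 26.6 rotvec [0.005 0.008 0.   ] shift now-axes [-114.2 -319.     9.3] shift target-axes [-114.4 -319.     9.8]
```

```bash
python3 -m crank '[[0,0,0,-14.5,-39.7,0,0.2],[0,0,0,-14.5,-39.7,0,0.2],[0,0,0,-14.5,-39.7,0,0.2],[0,0,0,-14.5,-39.7,0,0.2],[0,0,0,-14.5,-39.7,0,0.2],[0,0,0,-14.5,-39.7,0,0.2],[0,0,0,-14.5,-39.7,0,0.2],[0,0,0,-14.5,-39.7,0,0.2],[0,0,0.07,0,0,0,0.2],[0,0,0,0,0,30,0.2],[0,0,0,0,0,30,0.2],[0,0,0,0,0,0,0.2]]'
python3 -m crank '[[0,0,0,0,0,15,0.2],[0,0,0,0,0,8,0.2],[0,0,0,0,0,0,0.2],[0,0,0,0,0,0,0.2]]'
python3 -c "
from h import *
rel(535,44,62.5,0)"
```

```text
clock: 5.35
tcp_pos: [531.3, 44.1, 90.7]
ee_rot: [-0.005, 0.0, 1.0, 0.0]
force: [-1.1, -1.1, -0.9]
gripper_width: 26.8
gripper_force: 24.9
clock: 5.75
tcp_pos: [534.9, 44.2, 72.5]
ee_rot: [0.0, -0.0, 1.0, 0.0]
force: [-0.1, 0.1, -0.5]
gripper_width: 26.9
gripper_force: 24.9
t 5.8 tcp [534.9  44.2  72.5] j [-0.06  0.54  1.69  0.    0.92 -1.63] w 26.9 rotvec [0.    0.001 0.   ] shift now-axes [-0.1 -0.2 10. ] shift target-axes [-0.1 -0.2 10. ]
```

Lower, release with a small opening, and lift; then go above the drop.

```bash
python3 -m crank '[[0,0,0,0,0,6,0.2],[0,0,0,0,0,3.5,0.2],[0,0,0,0,0,0,0.2],[0,0,0,0,0,0,0.2],[0,0,0,0,0,0,0.5],[0,0,0,0,0,0,0.5],[0,0,0,0,0,0,0.5],[0,0,0,0,0,0,0.5]]'
python3 -m crank '[[0,0,0,0,0,-20,0.5],[0,0,0,0,0,-40,0.5],[0,0,0,0,0,-40,0.6],[0,0,-0.08,0,0,0,0.6],[0,0,-0.09,0,0,0,0.6],[0,0,0,0,0,0,0.6]]'
python3 -c "
from h import *
rel(402,261,60,0.17)"
```

```text
clock: 6.55
tcp_pos: [534.7, 44.1, 62.3]
ee_rot: [0.0, -0.0, 1.0, 0.0]
force: [-0.7, 0.4, 1.1]
gripper_width: 45.6
gripper_force: 0.0
clock: 7.15
tcp_pos: [534.6, 44.1, 162.6]
ee_rot: [0.0, -0.085, 0.996, -0.0]
force: [0.6, 0.4, -0.3]
gripper_width: 55.0
gripper_force: 0.0
t 7.2 tcp [534.6  44.1 162.6] j [-0.06  0.42  1.59  0.    1.13 -1.8 ] w 55.0 rotvec [-0.     0.001  0.001] shift now-axes [ 93.9 236.3 102.5] shift target-axes [ 94.  236.2 102.6]
```

```bash
cat >> h.py <<'E'
def blobs(x0,y0,x1,y1,z,thr=150):
    im=np.mean([get_image("top").astype(float) for _ in range(2)],0).astype(np.uint8)
    m=(im.min(2)>thr*0.75).astype(np.uint8); m2=np.zeros_like(m); m2[y0:y1,x0:x1]=m[y0:y1,x0:x1]
    n,l,st,ce=cv2.connectedComponentsWithStats(m2)
    for i in range(1,n):
        if st[i,4]>40:
            ys,xs=np.where(l==i); W=np.array([w("top",x,y,z)[:2] for x,y in zip(xs,ys)])
            mu=W.mean(0); e,v=np.linalg.eigh(np.cov(W.T)); a=v[:,1]; a*=np.sign(a[0])
            print(st[i],mu.round(1),"ang",np.arctan2(a[1],a[0]).round(3),"ext",np.ptp((W-mu)@a).round(),"rect",np.round(cv2.minAreaRect(W.astype(np.float32))[0],1))
E
python3 -c "
from h import *
blobs(198,205,276,246,15); print('tt'); blobs(285,150,358,222,72)"
```

```text
[234 205  21   2  41] [467.6 244. ] ang -1.546 ext 68.0 rect [467.6 243.2]
[233 215   9  23 160] [401.4 262.2] ang 0.2 ext 76.0 rect [397.9 263.3]
tt
[326 150  32  37 142] [613.5 -96.5] ang 0.758 ext 157.0 rect [ 610.6 -102.6]
[300 184   7  10  65] [519.6  42.1] ang -0.031 ext 31.0 rect [520.3  42.6]
[332 208  21  14  49] [434.4 -89.5] ang -0.912 ext 77.0 rect [434.7 -88.4]
```

```bash
python3 -m crank '[[0,0,0,15.6,39.5,0,0.6],[0,0,0,15.6,39.5,0,0.6],[0,0,0,15.6,39.5,0,0.6],[0,0,0,15.6,39.5,0,0.6],[0,0,0,15.6,39.5,0,0.6],[0,0,0,16,39.5,0,0.6],[0,0,0,0,0,40,0.6],[0,0,0,0,0,40,0.6],[0,0,0,0,0,40,0.6],[0,0,0,0,0,20,0.6],[0,0,0,0,0,0,0.6],[0,0,0,0,0,0,0.6]]'
python3 -c "
from h import *
rel(402,261.5,5,0.17)"
```

```text
clock: 8.55
tcp_pos: [402.1, 261.9, 22.5]
ee_rot: [-0.0, -0.085, 0.996, 0.0]
force: [0.6, 0.7, -0.1]
gripper_width: 55.0
gripper_force: 0.0
t 8.6 tcp [402.1 261.9  22.5] j [ 0.42  0.54  1.89  0.    0.72 -1.32] w 55.0 rotvec [ 0. -0. -0.] shift now-axes [ 0.2 -0.4 17.5] shift target-axes [ 0.2 -0.4 17.5]
```

```bash
python3 -m crank '[[0,0,0,0,0,9,0.6],[0,0,0,0,0,8.5,0.6],[0,0,0,0,0,0,0.6],[0,0,0,0,0,0,0.2],[0,0,0,0,0,0,0.2],[0,0,0,0,0,0,0.2],[0,0,0,0,0,0,0.2],[0,0,0,0,0,0,0.2]]' 25
python3 -m crank '[[0,0,0,0,0,-10,0.2],[0,0,0,0,0,-30,0.2],[0,0,0,0,0,-40,0.2],[0,0,0,0,0,-40,0.2],[0,0,0,0,0,-30,0.2],[0,0,0.08,0,0,0,0.2],[0,0,0.09,0,0,0,0.2],[0,0,0,0,0,0,0.2]]'
python3 -m crank '[[0,0,0,-19,-39.7,0,0.2],[0,0,0,-19,-39.7,0,0.2],[0,0,0,-19,-39.7,0,0.2],[0,0,0,-19,-39.7,0,0.2],[0,0,0,-19,-39.7,0,0.2],[0,0,0,-19,-39.7,0,0.2],[0,0,0,-19,-39.7,0,0.2],[0,0,0,0,0,0,0.2],[0,0,0,0,0,30,0.2],[0,0,0,0,0,30,0.2],[0,0,0,0,0,20,0.2],[0,0,0,0,0,0,0.2]]'
python3 -c "
from h import *
rel(535,-16,62.5,0.0)"
```

```text
clock: 9.35
tcp_pos: [402.1, 261.8, 5.0]
ee_rot: [0.0, -0.085, 0.996, 0.0]
force: [0.3, 0.4, 1.8]
gripper_width: 30.8
gripper_force: 25.0
clock: 10.15
tcp_pos: [401.7, 261.7, 155.6]
ee_rot: [0.0, 0.0, 1.0, 0.0]
force: [-1.0, 0.2, -0.8]
gripper_width: 30.7
gripper_force: 25.0
clock: 11.35
tcp_pos: [532.5, -15.1, 72.2]
ee_rot: [-0.003, -0.001, 1.0, 0.001]
force: [-0.6, 1.1, -0.5]
gripper_width: 30.7
gripper_force: 25.0
t 11.3 tcp [532.5 -15.1  72.2] j [-0.17  0.53  1.7   0.    0.92 -1.75] w 30.7 rotvec [ 0.001 -0.006  0.002] shift now-axes [-2.6 -0.9  9.6] shift target-axes [-2.5 -0.9  9.7]
```

```bash
python3 -m crank '[[0,0,0,0,0,5,0.2],[0,0,0,0,0,5,0.2],[0,0,0,0,0,2.5,0.2],[0,0,0,0,0,0,0.2],[0,0,0,0,0,0,0.2],[0,0,0,0,0,0,0.48],[0,0,0,0,0,0,0.48],[0,0,0,0,0,0,0.48],[0,0,0,0,0,0,0.48]]'
python3 -m crank '[[0,0,0,0,0,-20,0.48],[0,0,0,0,0,-40,0.48],[0,0,0,0,0,-40,0.6],[0,0,0,0,40,0,0.6],[0,0,0,0,40,0,0.6],[0,0,0,0,40,0,0.6],[0,0,0,0,0,0,0.6],[0,0,0,0,0,0,0.6]]'
python3 -c "
from h import *
rel(388,183.2,42,0.02)
im=get_image('top');cv2.imwrite('pics/b.png',cv2.resize(im[145:260,190:370],None,fx=4,fy=4,interpolation=cv2.INTER_CUBIC))"
```

```text
clock: 12.25
tcp_pos: [535.0, -16.1, 62.3]
ee_rot: [0.0, -0.0, 1.0, 0.0]
force: [-0.4, -0.8, -0.1]
gripper_width: 44.0
gripper_force: 0.0
clock: 13.05
tcp_pos: [534.7, 104.5, 162.1]
ee_rot: [-0.0, -0.001, 1.0, -0.0]
force: [1.0, -0.3, -0.2]
gripper_width: 55.4
gripper_force: 0.0
t 13.1 tcp [534.7 104.5 162.1] j [ 0.05  0.44  1.57 -0.    1.14 -1.52] w 55.4 rotvec [-0.    -0.    -0.018] shift now-axes [146.5  79.  120.1] shift target-axes [145.1  81.6 120.1]
```

View pics/b.png

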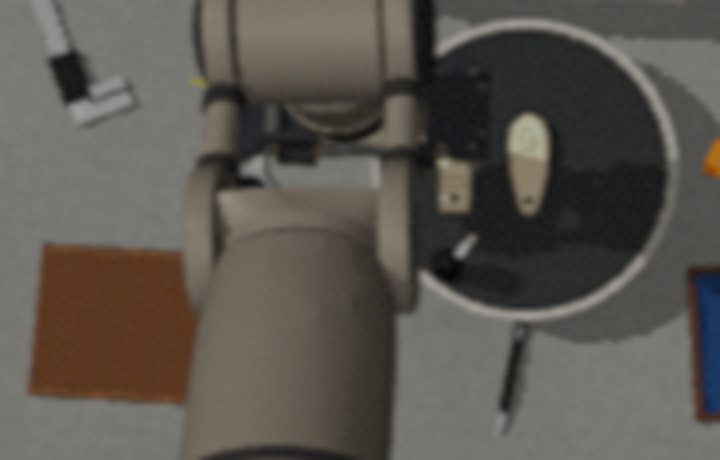

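The adze (455,185) and drop (530,165) lie on the plate, but the arm hides the leaf. I'll check it in the scene camera.

```bash
python3 - <<'E'
from h import *
im=get_image("scene"); m=(im[:,:,0]>105)&(im[:,:,2]>140); r=np.zeros_like(m); r[235:285,355:425]=1
n,l,st,ce=cv2.connectedComponentsWithStats((m&r).astype(np.uint8))
for i in range(1,n):
    if st[i,4]>25: print(st[i],ce[i].round(1),w("scene",*ce[i],16).round(1))
cv2.imwrite('pics/c.png',cv2.resize(im[200:320,270:450],None,fx=4,fy=4))
E
```

```text
[376 253  25  15 243] [388.2 260.3] [391.1 188.2  16. ]
[363 279  10   6  39] [367.3 282.3] [481.  224.6  16. ]
```

View pics/c.png

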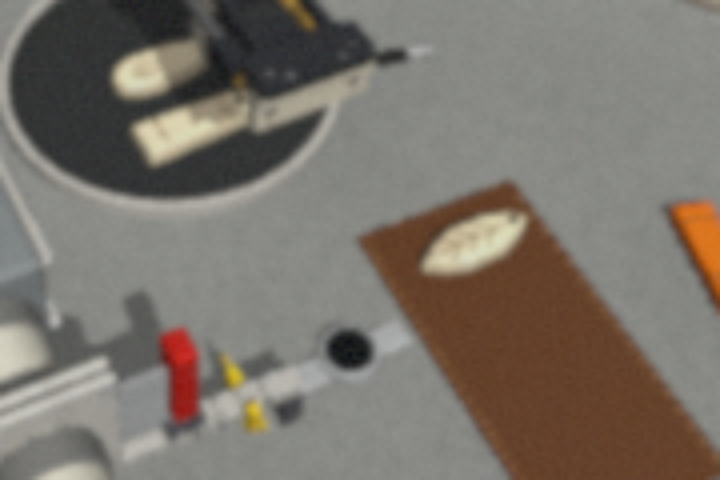

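Leaf unmoved at crop (475,243). Picking it.

```bash
python3 -m crank '[[0,0,0,36.7,19.8,0,0.6],[0,0,0,36.7,19.8,0,0.6],[0,0,0,36.7,19.8,0,0.6],[0,0,0,36.7,19.8,0,0.6],[0,0,0,0,0,40,0.6],[0,0,0,0,0,40,0.6],[0,0,0,0,0,40,0.6],[0,0,0,0,0,20,0.6],[0,0,0,0,0,0,0.6],[0,0,0,0,0,0,0.6]]'
python3 -m crank '[[0,0,0,0,0,9,0.6],[0,0,0,0,0,8.5,0.6],[0,0,0,0,0,0,0.6],[0,0,0,0,0,0,0.2],[0,0,0,0,0,0,0.2],[0,0,0,0,0,0,0.2],[0,0,0,0,0,0,0.2],[0,0,0,0,0,0,0.2]]' 25
python3 -m crank '[[0,0,0,0,0,-10,0.2],[0,0,0,0,0,-30,0.2],[0,0,0,0,0,-40,0.2],[0,0,0,0,0,-40,0.2],[0,0,0,0,0,-30,0.2],[0,0,0,0,0,0,0.2]]'
python3 -c "
from h import *
rel(535,-77,155,0.0)"
```

```text
clock: 14.15
tcp_pos: [388.6, 182.4, 22.6]
ee_rot: [-0.0, 0.001, 1.0, -0.0]
force: [0.9, 0.2, 0.2]
gripper_width: 55.2
gripper_force: 0.0
clock: 14.95
tcp_pos: [388.3, 183.2, 4.9]
ee_rot: [0.0, -0.0, 1.0, 0.0]
force: [-0.7, 0.9, 1.7]
gripper_width: 29.6
gripper_force: 25.0
clock: 15.55
tcp_pos: [390.2, 183.7, 159.0]
ee_rot: [0.004, -0.0, 1.0, 0.001]
force: [0.3, -0.2, -0.5]
gripper_width: 29.5
gripper_force: 25.0
t 15.6 tcp [390.2 183.7 159. ] j [ 0.26  0.24  1.88 -0.    1.02 -1.31] w 29.5 rotvec [0.002 0.008 0.   ] shift now-axes [-144.7 -260.7    4.6] shift target-axes [-144.8 -260.7    4. ]
```

```bash
python3 -m crank '[[0,0,0,-21,-37.2,0,0.2],[0,0,0,-21,-37.2,0,0.2],[0,0,0,-21,-37.2,0,0.2],[0,0,0,-21,-37.2,0,0.2],[0,0,0,-21,-37.2,0,0.2],[0,0,0,-21,-37.2,0,0.2],[0,0,0,-21,-37.2,0,0.2],[0,0,0,0,0,0,0.2],[0,0,0,0,0,30,0.2],[0,0,0,0,0,30,0.2],[0,0,0,0,0,20,0.2],[0,0,0,0,0,0,0.2]]'
python3 -m crank '[[0,0,0,0,0,5,0.2],[0,0,0,0,0,5,0.2],[0,0,0,0,0,2.5,0.2],[0,0,0,0,0,0,0.2],[0,0,0,0,0,0,0.2],[0,0,0,0,0,0,0.48],[0,0,0,0,0,0,0.48],[0,0,0,0,0,0,0.48],[0,0,0,0,0,0,0.48]]'
python3 -m crank '[[0,0,0,0,0,-20,0.48],[0,0,0,0,0,-40,0.48],[0,0,0,0,0,-40,0.48],[0,0,0,0,0,-30,0.48],[0,0,0,0,0,0,0.48]]'
python3 -c "
from h import *
rel(638,231,190,-0.08)"
```

```text
clock: 16.75
tcp_pos: [532.2, -76.0, 71.5]
ee_rot: [-0.004, -0.0, 1.0, 0.001]
force: [-0.2, 0.5, -1.3]
gripper_width: 30.0
gripper_force: 25.0
clock: 17.65
tcp_pos: [535.2, -77.3, 62.3]
ee_rot: [0.0, -0.0, 1.0, -0.0]
force: [0.1, -0.5, -0.1]
gripper_width: 43.9
gripper_force: 0.0
clock: 18.15
tcp_pos: [537.4, -77.9, 196.9]
ee_rot: [0.004, -0.0, 1.0, -0.001]
force: [-0.0, -0.4, -0.2]
gripper_width: 44.0
gripper_force: 0.0
t 18.1 tcp [537.4 -77.9 196.9] j [-0.29  0.39  1.53  0.    1.21 -1.86] w 44.0 rotvec [-0.002  0.009  0.08 ] shift now-axes [-100.6  308.9    7. ] shift target-axes [-75.6 316.    6.9]
```

```bash
python3 -m crank '[[0,0,0,-12.9,38.5,0,0.48],[0,0,0,-12.9,38.5,0,0.48],[0,0,0,-12.9,38.5,0,0.48],[0,0,0,-12.9,38.5,0,0.48],[0,0,0,-12.9,38.5,0,0.48],[0,0,0,-12.9,38.5,0,0.48],[0,0,0,-12.9,38.5,0,0.48],[0,0,0,-12.9,38.5,0,0.48],[0,0,0.05,0,0,0,0.48],[0,0,0,0,0,0,0.48],[0,0,0,0,0,20,0.48],[0,0,0,0,0,0,0.48]]'
python3 -c "
from h import *
rel(638,231,105,-0.05)
blobs(285,150,358,222,72)"
```

```text
clock: 19.35
tcp_pos: [636.6, 229.5, 169.0]
ee_rot: [-0.003, 0.025, 1.0, -0.001]
force: [-0.2, 0.2, -0.3]
gripper_width: 44.1
gripper_force: 0.0
t 19.4 tcp [636.6 229.5 169. ] j [ 0.23  0.67  1.13 -0.    1.35 -1.29] w 44.1 rotvec [-0.002 -0.006  0.   ] shift now-axes [-1.7  1.7 64. ] shift target-axes [-1.3  1.6 64. ]
[285 150  73  33 357] [628.1  12.8] ang -1.524 ext 238.0 rect [623.5  -4.6]
[292 172   9  20 137] [544.   66.4] ang 0.029 ext 63.0 rect [543.1  66.2]
[317 180   9  18 115] [524.3 -17. ] ang 0.127 ext 57.0 rect [521.6 -16.1]
[285 191  26  31 166] [445.1  75.2] ang 0.769 ext 128.0 rect [444.2  80. ]
[332 202  24  20  66] [442.9 -97.2] ang -0.809 ext 97.0 rect [442.7 -95.3]
```

```bash
python3 -m crank '[[0,0,0,0,0,20,0.48],[0,0,0,0,0,20,0.48],[0,0,0,0,0,20,0.48],[0,0,0,0,0,5,0.48],[0,0,0,0,0,0,0.48],[0,0,0,0,0,0,0.2],[0,0,0,0,0,0,0.2],[0,0,0,0,0,0,0.2],[0,0,0,0,0,0,0.2],[0,0,0,0,0,0,0.2]]' 25
python3 - <<'E'
from h import *
rel(598.5,235,105,-0.05)
a=get_image('top');b=get_image('scene')
cv2.imwrite('pics/d.png',np.hstack([cv2.resize(a[120:230,230:370],None,fx=3,fy=3,interpolation=cv2.INTER_CUBIC),cv2.resize(b[220:330,270:390],None,fx=3,fy=3,interpolation=cv2.INTER_CUBIC)]))
E
```

```text
clock: 20.45
tcp_pos: [638.8, 237.6, 108.8]
ee_rot: [0.002, 0.024, 1.0, 0.005]
force: [2.6, 22.4, -5.1]
gripper_width: 23.9
gripper_force: 25.0
t 20.4 tcp [638.8 237.6 108.8] j [ 0.24  0.72  1.2   0.01  1.21 -1.29] w 23.9 rotvec [0.011 0.004 0.003] shift now-axes [40.2 -4.5  3.6] shift target-axes [40.2 -4.6  3.8]
```

View pics/d.png

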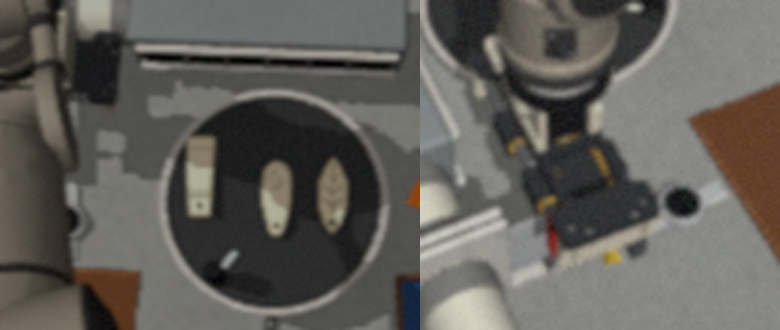

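Hand is on the grip at width 23.9, with a sideways load of 22 N to relieve. Adze at (200,178) has been knocked to the left but, like the drop (276,198) and leaf (333,196), is flat on the plate.

```bash
python3 -m crank '[[0,0,0,0,3,0,0.2],[0,0,0,0,3,0,0.2],[0,0,0,0,0,0,0.2],[0,0,0,0,0,0,0.2]]'
python3 - <<'E'
from h import *
print(w("scene",314.75,285.5,129).round(1),w("scene",330.75,298.2,50).round(1),w("scene",327.5,292,50).round(1),w("scene",333.7,304,50).round(1))
rel(598.5,237,105,-0.05)
f=lambda u,v,z:w("top",190+(u-1)/3,85+(v-1)/3,z)[:2].round(1)
print("red bounds L/R/T/B",f(150,188,129),f(180,188,129),f(163,178,129),f(163,197,129))
E
```

```text
clock: 20.95
tcp_pos: [639.0, 237.8, 108.7]
ee_rot: [0.001, 0.025, 1.0, 0.001]
force: [-2.1, 5.3, 4.6]
gripper_width: 23.8
gripper_force: 25.0
[642.5 239.5 129. ] [600.8 242.8  50. ] [599.8 223.3  50. ] [601.9 260.5  50. ]
t 20.9 tcp [639.  237.8 108.7] j [ 0.24  0.73  1.2   0.    1.22 -1.28] w 23.8 rotvec [0.002 0.002 0.   ] shift now-axes [40.4 -2.8  3.7] shift target-axes [40.4 -2.8  3.7]
red bounds L/R/T/B [638.7 244.3] [639.3 212.5] [649.8 231. ] [629.2 230. ]
```

```bash
python3 -m crank '[[0,0,0,5,1,0,0.2],[0,0,0,8,0.5,0,0.2],[0,0,0,8,0.5,0,0.2],[0,0,0,8,0.3,0,0.2],[0,0,0,8,0.2,0,0.2],[0,0,0,3.5,0,0,0.2],[0,0,0,0,0,0,0.2],[0,0,0,0,0,0,0.2]]'
python3 -m crank '[[0,0,0,0,0,0,0.45],[0,0,0,0,0,0,0.45],[0,0,0,0,0,0,0.45],[0,0,0,0,0,0,0.45],[0,0,0,0,0,-30,0.45],[0,0,0,0,0,-45,0.45],[0,0,0,0,0,-45,0.45],[0,0,0,30,-35,0,0.45],[0,0,0,30,-35,0,0.45],[0,0,0,30,-35,0,0.45],[0,0,0,30,-35,0,0.45],[0,0,0,30,-35,0,0.45]]'
python3 - <<'E'
from h import *
rel(598.5,237,105,-0.05)
a=np.mean([get_image("top").astype(float) for _ in range(6)],0).astype(np.uint8);b=np.mean([get_image("scene").astype(float) for _ in range(6)],0).astype(np.uint8)
cv2.imwrite('pics/ga.png',a);cv2.imwrite('pics/gb.png',b)
cv2.imwrite('pics/e.png',np.hstack([cv2.resize(a[130:190,220:270],None,fx=8,fy=8,interpolation=cv2.INTER_CUBIC),cv2.resize(b[260:320,300:350],None,fx=8,fy=8,interpolation=cv2.INTER_CUBIC)]))
E
```

```text
clock: 21.75
tcp_pos: [598.5, 238.7, 108.6]
ee_rot: [0.001, 0.025, 1.0, -0.001]
force: [-2.9, -6.6, 9.3]
gripper_width: 23.5
gripper_force: 25.1
clock: 22.95
tcp_pos: [438.1, 73.0, 227.1]
ee_rot: [0.0, 0.025, 1.0, -0.0]
force: [0.6, -0.6, 0.5]
gripper_width: 41.3
gripper_force: 0.0
t 22.9 tcp [438.1  73.  227.1] j [-0.01  0.19  1.73 -0.    1.22 -1.53] w 41.3 rotvec [-0.     0.     0.001] shift now-axes [-152.1  171.7  122. ] shift target-axes [-152.   171.8  122.1]
```

View pics/e.png

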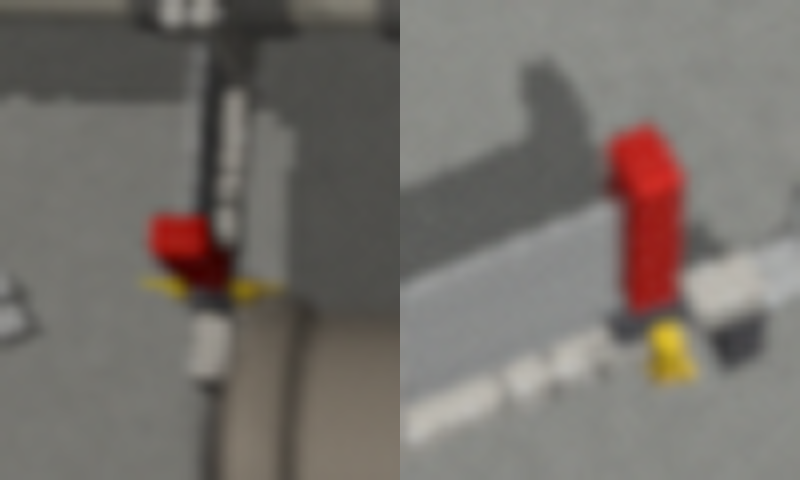

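```bash
python3 - <<'E'
from h import *
t=lambda u,v,z:w("top",220+(u-3.5)/8,130+(v-3.5)/8,z)[:2].round(1)
s=lambda u,v,z:w("scene",300+(u-403.5)/8,260+(v-3.5)/8,z)[:2].round(1)
print("red top",t(181,234,129),t(181,213,129),t(181,255,129)," clip",t(160,286,50),t(264,291,50))
print("red sc",s(645,160,129),"clip near end top",s(668,325,50))
# predicted outline of model: given grip center g and clip center c
def q(n,p,o,sc,off): r=(px(n,p)-o)*sc+3.5; return (r+[off,0]).round().tolist()
for x in (594,598,602):
    print(x,"top redtop",q("top",(x,235,129),(220,130),8,0),"top clip",q("top",(x,235,50),(220,130),8,0),"scene red",q("scene",(x,240,129),(300,260),8,400),"scene clip end+29",q("scene",(x,271,50),(300,260),8,400), q("scene",(x,240,50),(300,260),8,400))
E
```

```text
red top [601.5 234.5] [610.  234.9] [593.  234.1]  clip [598.  257.8] [596.8 214.3]
red sc [602.9 240.9] clip near end top [598.3 250.3]
594 top redtop [179.0, 253.0] top clip [214.0, 297.0] scene red [670.0, 146.0] scene clip end+29 [712.0, 373.0] [665.0, 294.0]
598 top redtop [179.0, 243.0] top clip [215.0, 287.0] scene red [658.0, 151.0] scene clip end+29 [701.0, 378.0] [653.0, 299.0]
602 top redtop [180.0, 233.0] top clip [215.0, 278.0] scene red [646.0, 156.0] scene clip end+29 [689.0, 383.0] [642.0, 304.0]
```

```bash
python3 -m crank '[[0,0,0,-30,35,0,0.45],[0,0,0,-30,35,0,0.45],[0,0,0,-30,35,0,0.45],[0,0,0,-30,35,0,0.45],[0,0,0,-30,35,0,0.45],[0,0,0,0,0,0,0.45],[0,0,0,0,0,45,0.45],[0,0,0,0,0,45,0.45],[0,0,0,0,0,20,0.45],[0,0,0,0,0,10,0.45],[0,0,0,0,0,0,0.45],[0,0,0,0,0,0,0.45]]'
python3 -m crank '[[0,0,0,0,0,0,0.2],[0,0,0,0,0,0,0.2],[0,0,0,0,0,0,0.2],[0,0,0,0,0,0,0.2],[0,0,0,0,0,0,0.2],[0,0,0,1,0,0,0.2],[0,0,0,1.5,0,0,0.2],[0,0,0,0,0,0,0.2],[0,0,0,0,0,0,0.2],[0,0,0,0,0,0,0.2]]'
python3 -m crank '[[0,0,0,0,0,0,0.45],[0,0,0,0,0,0,0.45],[0,0,0,0,0,0,0.45],[0,0,0,0,0,0,0.45],[0,0,0,0,0,-30,0.45],[0,0,0,0,0,-45,0.45],[0,0,0,0,0,-45,0.45],[0,0,0,30,-35,0,0.45],[0,0,0,30,-35,0,0.45],[0,0,0,30,-35,0,0.45],[0,0,0,30,-35,0,0.45],[0,0,0,30,-35,0,0.45]]'
python3 - <<'E'
from h import *
rel(608,-338,190,-1.571)
def red(im,box):
    h=cv2.cvtColor(im,cv2.COLOR_BGR2HSV).astype(int); m=((h[...,0]<8)|(h[...,0]>172))&(h[...,1]>150)&(h[...,2]>60)
    r=np.zeros_like(m); r[box[0]:box[1],box[2]:box[3]]=1; ys,xs=np.where(m&r); return xs.mean().round(2),ys.mean().round(2),len(xs)
for n,f,b in(("top","ga",(140,180,225,265)),("scene","gb",(255,310,300,350))):
    print(n,red(cv2.imread(f"pics/{f}.png"),b),red(np.mean([get_image(n).astype(float) for _ in range(6)],0).astype(np.uint8),b))
E
```

```text
clock: 24.75
tcp_pos: [599.0, 241.4, 108.7]
ee_rot: [0.001, 0.025, 1.0, 0.0]
force: [0.9, -0.1, 0.5]
gripper_width: 41.5
gripper_force: 0.0
clock: 25.75
tcp_pos: [597.0, 238.7, 108.8]
ee_rot: [0.001, 0.025, 1.0, -0.002]
force: [1.0, -10.2, 4.2]
gripper_width: 23.8
gripper_force: 25.0
clock: 26.95
tcp_pos: [435.7, 73.2, 227.3]
ee_rot: [0.0, 0.024, 1.0, 0.0]
force: [0.1, -0.8, 0.5]
gripper_width: 41.6
gripper_force: 0.0
t 26.9 tcp [435.7  73.2 227.3] j [-0.01  0.19  1.74  0.    1.22 -1.53] w 41.6 rotvec [0.    0.    1.522] shift now-axes [-192.2 -402.3   37.3] shift target-axes [-411.2  172.4   37.3]
top (np.float64(242.81), np.float64(160.54), 54) (np.float64(242.87), np.float64(161.0), 53)
scene (np.float64(330.77), np.float64(286.54), 134) (np.float64(331.22), np.float64(286.25), 138)
```

```bash
python3 -m crank '[[0,0,0.14,0,-45,0,0.45],[0,0,0,0,0,0,0.45],[0,0,0,0,0,0,0.45],[0,0,0,0,0,0,0.45]]'
python3 - <<'E'
from h import *
rel(607.6,-341.5,190,-1.611)
E
```

```text
clock: 27.95
tcp_pos: [435.0, 29.6, 227.1]
ee_rot: [-0.0, 0.094, 0.996, 0.0]
force: [-0.2, -0.4, -0.3]
gripper_width: 41.5
gripper_force: 0.0
t 27.9 tcp [435.   29.6 227.1] j [-0.11  0.18  1.75  0.    1.22 -1.49] w 41.5 rotvec [ 0.000e+00 -1.000e-03  1.422e+00] shift now-axes [-239.1 -332.1   36.9] shift target-axes [-363.9  187.3   37.1]
```

```bash
python3 -m crank '[[0,0,0.1422,0,0,0,0.45],[0,0,0.1422,0,0,0,0.45],[0,0,0.1422,0,0,0,0.45],[0,0,0.1422,0,0,0,0.45],[0,0,0.1422,0,0,0,0.45],[0,0,0.1422,0,0,0,0.45],[0,0,0.1422,0,0,0,0.45],[0,0,0.1422,0,0,0,0.45],[0,0,0.1422,0,0,0,0.45],[0,0,0.1422,0,0,0,0.45],[0,0,0,0,0,0,0.45]]'
python3 -m crank '[[0,0,0,-40.4,20.8,0,0.45],[0,0,0,-40.4,20.8,0,0.45],[0,0,0,-40.4,20.8,0,0.45],[0,0,0,-40.4,20.8,0,0.45],[0,0,0,-40.4,20.8,0,0.45],[0,0,0,-40.4,20.8,0,0.45],[0,0,0,-40.4,20.8,0,0.45],[0,0,0,-40.4,20.8,0,0.45],[0,0,0,-40.4,20.8,0,0.45],[0,0,0,0,0,37,0.45],[0,0,0,0,0,0,0.45],[0,0,0,0,0,0,0.45]]'
python3 - <<'E'
from h import *
rel(607.6,-341.5,76,-1.611)
t=px("scene",(607.6,-341.5,91)); print(t)
a=get_image('top');b=get_image('scene')
cv2.imwrite('pics/f.png',np.hstack([cv2.resize(a[120:220,370:460],None,fx=4,fy=4,interpolation=cv2.INTER_CUBIC),cv2.resize(b[120:220,200:300],None,fx=4,fy=4,interpolation=cv2.INTER_CUBIC)]))
E
```

```text
clock: 29.05
tcp_pos: [435.0, 30.0, 227.2]
ee_rot: [-0.0, 0.721, 0.693, 0.0]
force: [0.3, 0.3, -0.2]
gripper_width: 41.2
gripper_force: 0.0
clock: 30.25
tcp_pos: [606.7, -340.4, 189.2]
ee_rot: [-0.002, 0.72, 0.694, -0.0]
force: [-1.2, 0.5, -0.0]
gripper_width: 41.7
gripper_force: 0.0
t 30.2 tcp [ 606.7 -340.4  189.2] j [-0.62  0.7   1.03  0.    1.42 -0.58] w 41.7 rotvec [-0.003 -0.002  0.003] shift now-axes [ -1.3   1.3 113.2] shift target-axes [ -1.1   0.9 113.2]
[247.64054338 154.96704137]
```

View pics/f.png

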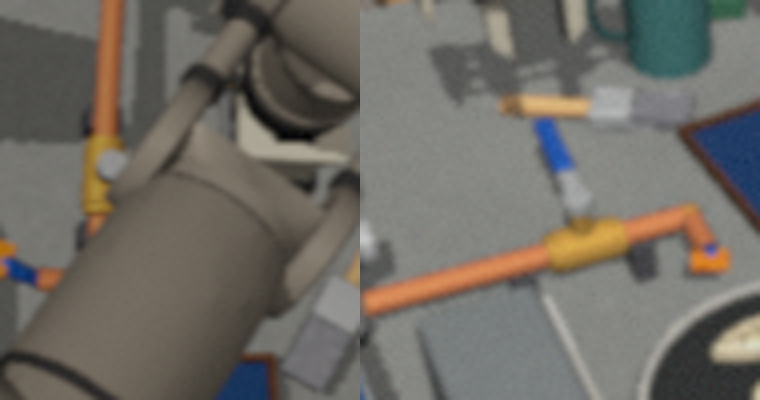

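Scene view shows the blue sleeve centred at (556,145), i.e. raw (249,156), against a prediction of (248,155). Descend, grip lightly, and turn clockwise in constant rows.

```bash
python3 -m crank '[[0,0,0,0,0,40,0.45],[0,0,0,0,0,40,0.45],[0,0,0,0,0,25,0.45],[0,0,0,0,0,9,0.45],[0,0,0,0,0,0,0.45],[0,0,0,0,0,0,0.45],[0,0,0,0,0,0,0.1],[0,0,0,0,0,0,0.1],[0,0,0,0,0,0,0.1],[0,0,0,0,0,0,0.1],[0,0,0,0,0,0,0.1],[0,0,0,0,0,0,0.1]]' 15
```

```text
clock: 31.55
tcp_pos: [607.8, -342.2, 77.1]
ee_rot: [0.001, 0.722, 0.692, 0.0]
force: [2.2, -0.7, 4.7]
gripper_width: 18.4
gripper_force: 15.0
```

```bash
python3 -m crank '[[0,0,0.131,0.7,-10.75,0,0.1],[0,0,0.131,0.7,-10.75,0,0.1],[0,0,0.131,0.7,-10.75,0,0.1],[0,0,0.131,0.7,-10.75,0,0.1],[0,0,0.131,0.7,-10.75,0,0.1],[0,0,0.131,0.7,-10.75,0,0.1]]'
python3 -m crank '[[0,0,0.131,0.7,-10.75,0,0.1],[0,0,0.131,0.7,-10.75,0,0.1],[0,0,0.131,0.7,-10.75,0,0.1],[0,0,0.131,0.7,-10.75,0,0.1],[0,0,0.131,0.7,-10.75,0,0.1],[0,0,0.131,0.7,-10.75,0,0.1],[0,0,0,0,0,0,0.1],[0,0,0,0,0,0,0.1]]'
python3 - <<'E'
from h import *
rel(530,-262,77,-3.18)
E
```

```text
clock: 32.15
tcp_pos: [552.8, -314.1, 77.1]
ee_rot: [0.001, 0.933, 0.361, 0.003]
force: [14.4, 6.0, 2.0]
gripper_width: 18.4
gripper_force: 14.8
clock: 32.95
tcp_pos: [532.9, -256.9, 77.3]
ee_rot: [0.002, 1.0, -0.021, 0.005]
force: [15.3, -0.9, -3.2]
gripper_width: 17.7
gripper_force: 15.0
t 33.0 tcp [ 532.9 -256.9   77.3] j [-0.58  0.61  1.53  0.    0.99  1.03] w 17.7 rotvec [ 0.003 -0.01  -0.004] shift now-axes [-2.6  5.2  0.3] shift target-axes [-2.7  5.2  0.3]
```

```bash
python3 -m crank '[[0,0,0,-3,-3,0,0.1],[0,0,0.02,0,-3,0,0.1],[0,0,0,0,0,0,0.1],[0,0,0,0,0,0,0.1]]'
python3 - <<'E'
from h import *
rel(530,-262,77,-3.18)
b=get_image('scene')
cv2.imwrite('pics/g.png',cv2.resize(b[120:220,200:300],None,fx=4,fy=4,interpolation=cv2.INTER_CUBIC))
E
```

```text
clock: 33.35
tcp_pos: [531.3, -256.3, 77.9]
ee_rot: [0.006, 0.999, -0.031, 0.007]
force: [17.0, -18.5, -8.9]
gripper_width: 17.7
gripper_force: 15.0
t 33.4 tcp [ 531.3 -256.3   77.9] j [-0.58  0.6   1.55 -0.    0.98  1.06] w 17.7 rotvec [ 0.011 -0.015 -0.024] shift now-axes [-1.   5.8  0.9] shift target-axes [-1.1  5.8  0.9]
```

```bash
python3 -m crank '[[0,0,0,3,4,0,0.45],[0,0,0,0,0,0,0.45],[0,0,0,0,0,0,0.45],[0,0,0,0,0,0,0.45],[0,0,0,0,0,-30,0.45],[0,0,0,0,0,-40,0.45],[0,0,0,0,0,-40,0.45],[0,0,0.135,0,0,0,0.45],[0,0,0.135,0,0,0,0.45],[0,0,0.135,0,0,0,0.45],[0,0,0.135,0,0,0,0.45],[0,0,0,0,0,0,0.45]]'
python3 - <<'E'
from h import *
rel(443.7,43.2,150,-3.74)
a=np.mean([get_image("top").astype(float) for _ in range(3)],0).astype(np.uint8)
b=np.mean([get_image("scene").astype(float) for _ in range(3)],0).astype(np.uint8)
cv2.imwrite('pics/g2.png',np.hstack([cv2.resize(a[140:230,280:410],None,fx=4,fy=4,interpolation=cv2.INTER_CUBIC),cv2.resize(b[145:235,235:300],None,fx=4,fy=4,interpolation=cv2.INTER_CUBIC)]))
E
```

```text
clock: 34.6
tcp_pos: [527.9, -253.8, 186.1]
ee_rot: [-0.0, 0.955, -0.297, -0.0]
force: [0.3, 0.4, 0.8]
gripper_width: 41.4
gripper_force: 0.0
t 34.6 tcp [ 527.9 -253.8  186.1] j [-0.58  0.49  1.41  0.    1.24  1.59] w 41.4 rotvec [-0.     0.001 -0.005] shift now-axes [-237.8 -196.9   36.3] shift target-axes [-236.9 -198.    36.1]
```

View pics/g2.png

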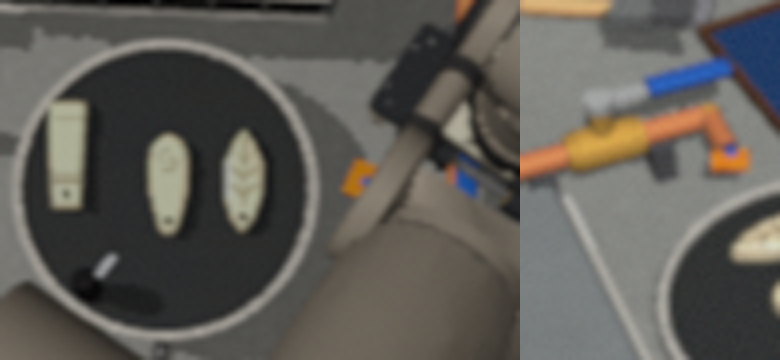

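Valve lever now lies in line with the pipe (open). The adze (67,155), drop (168,185) and leaf (244,182) lie flat on the plate, and the knob is at (90,282).

```bash
python3 - <<'E'
from h import *
print(w("scene",348.2,209.4,118),w("scene",348.2,211,106), w("top",280+88/4,140+281/4,118))
for z in (60,106,120): print(z,px("top",(443.7,43.2,z)),((px("top",(443.7,43.2,z))-[280,140])*4).round())
rel(444,43.5,150,-3.74)
E
python3 -m crank '[[0,0,0,-39.5,-33,0,0.45],[0,0,0,-39.5,-33,0,0.45],[0,0,0,-39.5,-33,0,0.45],[0,0,0,-39.5,-33,0,0.45],[0,0,0,-39.5,-33,0,0.45],[0,0,0,-39.5,-33,0,0.45],[0,0,0,0,0,36,0.45],[0,0,0,0,0,0,0.45],[0,0,0,0,0,0,0.45],[0,0,0,0,0,0,0.45]]'
python3 - <<'E'
from h import *
rel(444,43.5,150,-3.74)
b=np.mean([get_image("scene").astype(float) for _ in range(3)],0).astype(np.uint8)
cv2.imwrite('pics/k.png',cv2.resize(b[160:250,280:400],None,fx=5,fy=5,interpolation=cv2.INTER_CUBIC))
E
```

```text
[446.78121344  50.24671788 118.        ] [443.61163516  45.78046364 106.        ] [443.15733527  41.20032341 118.        ]
60 [302.32069232 212.23830168] [ 89. 289.]
106 [301.57111666 210.52893063] [ 86. 282.]
120 [301.33319395 209.98635939] [ 85. 280.]
t 34.9 tcp [ 528.2 -254.2  186.1] j [-0.58  0.49  1.41  0.    1.24  1.59] w 41.5 rotvec [-0.     0.    -0.002] shift now-axes [-237.7 -198.    36.2] shift target-axes [-237.2 -198.5   36.1]
clock: 35.9
tcp_pos: [448.5, 33.7, 151.3]
ee_rot: [-0.0, 0.955, -0.297, 0.001]
force: [0.0, -0.8, 1.1]
gripper_width: 41.3
gripper_force: 0.0
t 35.9 tcp [448.5  33.7 151.3] j [-0.1   0.29  1.83 -0.    1.02  2.08] w 41.3 rotvec [-0.001 -0.001 -0.005] shift now-axes [-9.3 -5.5  1.2] shift target-axes [-9.2 -5.5  1.3]
```

View pics/k.png

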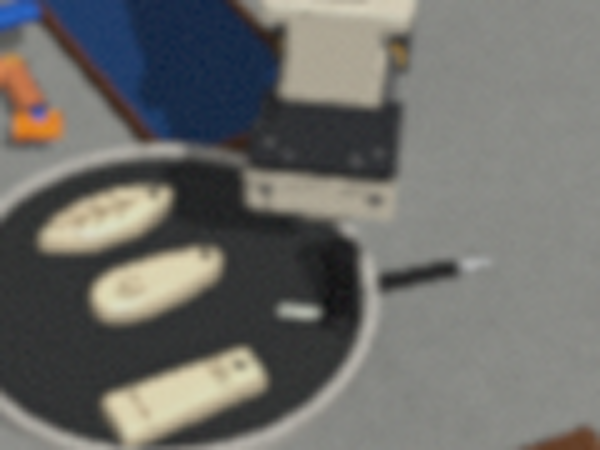

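```bash
python3 -m crank '[[0,0,0,-9.5,-6,0,0.45],[0,0,0,0,0,0,0.45],[0,0,0,0,0,20,0.45],[0,0,0,0,0,20,0.45],[0,0,0,0,0,15,0.45],[0,0,0,0,0,5,0.45],[0,0,0,0,0,0,0.45],[0,0,0,0,0,0,0.45]]'
python3 -m crank '[[0,0,0,0,0,0,0.1],[0,0,0,0,0,0,0.1],[0,0,0,0,0,0,0.1],[0,0,0,0,0,0,0.1],[0,0,0,0,0,0,0.1],[0,0,0,0,0,0,0.1]]' 20
python3 - <<'E'
from h import *
rel(444,43.5,90,-3.74)
E
```

```text
clock: 36.85
tcp_pos: [443.5, 45.0, 90.8]
ee_rot: [-0.0, 0.955, -0.296, 0.0]
force: [0.8, 0.5, -0.5]
gripper_width: 41.3
gripper_force: 0.0
clock: 37.45
tcp_pos: [443.3, 45.1, 90.6]
ee_rot: [-0.0, 0.955, -0.297, 0.0]
force: [-0.7, 1.5, 5.8]
gripper_width: 20.4
gripper_force: 20.0
t 37.5 tcp [443.3  45.1  90.6] j [-0.07  0.37  1.92  0.    0.85  2.1 ] w 20.4 rotvec [-0.001 -0.001 -0.004] shift now-axes [1.4 0.9 0.6] shift target-axes [1.4 0.9 0.6]
```

```bash
python3 -m crank '[[0,0,-0.0393,0.08,4.1,0,0.1],[0,0,-0.0785,0.32,8.2,0,0.1],[0,0,-0.0785,0.32,8.2,0,0.1],[0,0,-0.0785,0.32,8.2,0,0.1],[0,0,-0.0785,0.32,8.2,0,0.1],[0,0,-0.0785,0.32,8.2,0,0.1],[0,0,-0.0785,0.32,8.2,0,0.1],[0,0,-0.0785,0.32,8.2,0,0.1],[0,0,-0.0785,0.32,8.2,0,0.1],[0,0,-0.0785,0.32,8.2,0,0.1]]'
python3 - <<'E'
from h import *
rel(444,43.5,90,-3.04)
s,p,R=pose(); d=p[:2]-[529.5,-15.8]; print(np.hypot(*d),np.arctan2(d[1],d[0])%6.283-2.526)
E
```

```text
clock: 38.45
tcp_pos: [426.8, -29.6, 90.7]
ee_rot: [0.0, 0.997, 0.073, 0.001]
force: [4.5, 2.0, 1.8]
gripper_width: 20.4
gripper_force: 20.0
t 38.5 tcp [426.8 -29.6  90.7] j [-0.25  0.35  1.97  0.    0.83  1.17] w 20.4 rotvec [ 0.    -0.003  0.045] shift now-axes [ 27.7 -69.8   0.7] shift target-axes [ 24.5 -71.    0.7]
103.60901798504804 0.7488323387462605
```

```bash
python3 -m crank '[[0,0,-0.0785,0.32,8.2,0,0.1],[0,0,-0.0785,0.32,8.2,0,0.1],[0,0,-0.0785,0.32,8.2,0,0.1],[0,0,-0.0785,0.32,8.2,0,0.1],[0,0,-0.0785,0.32,8.2,0,0.1],[0,0,-0.0785,0.32,8.2,0,0.1],[0,0,-0.0785,0.32,8.2,0,0.1],[0,0,-0.0785,0.32,8.2,0,0.1],[0,0,-0.0785,0.32,8.2,0,0.1],[0,0,-0.0785,0.32,8.2,0,0.1]]'
python3 -m crank '[[0,0,-0.0785,0.32,8.2,0,0.1],[0,0,-0.0785,0.32,8.2,0,0.1],[0,0,-0.0785,0.32,8.2,0,0.1],[0,0,-0.0785,0.32,8.2,0,0.1],[0,0,-0.0785,0.32,8.2,0,0.1],[0,0,-0.0785,0.32,8.2,0,0.1],[0,0,-0.0785,0.32,8.2,0,0.1],[0,0,-0.0785,0.32,8.2,0,0.1],[0,0,-0.0785,0.32,8.2,0,0.1],[0,0,-0.0785,0.32,8.2,0,0.1]]'
python3 - <<'E'
from h import *
rel(444,43.5,90,-0.6)
s,p,R=pose(); d=p[:2]-[529.5,-15.8]; print(np.hypot(*d),np.arctan2(d[1],d[0])%6.283-2.526)
E
```

```text
clock: 39.45
tcp_pos: [468.1, -97.3, 90.7]
ee_rot: [0.0, 0.894, 0.449, 0.002]
force: [4.7, 8.9, 3.7]
gripper_width: 20.2
gripper_force: 20.0
clock: 40.45
tcp_pos: [544.4, -116.5, 90.7]
ee_rot: [-0.001, 0.654, 0.757, 0.001]
force: [-1.2, 7.0, 7.3]
gripper_width: 20.1
gripper_force: 20.0
t 40.5 tcp [ 544.4 -116.5   90.7] j [-0.35  0.54  1.61  0.    0.99 -0.5 ] w 20.1 rotvec [ 0.001 -0.002 -0.825] shift now-axes [172.9 -76.2   1. ] shift target-axes [173.2  75.3   0.7]
101.813148394204 2.3335117155343665
```

```bash
python3 - <<'E'
import numpy as np
from scipy.optimize import least_squares
P=np.array([[443.3,45.1],[426.8,-29.6],[468.1,-97.3],[544.4,-116.5]])
r=least_squares(lambda c:np.hypot(*(P-c).T)-104,[529,-15]); c=r.x; print(c,r.fun)
d=P-c; a=np.unwrap(np.arctan2(d[:,1],d[:,0])%6.283); print(a-a[0]); print("goal",2*c-P[0])
E
```

```text
[529.46470385 -13.41942565] [ 0.15795393 -0.06803955 -0.06936144  0.1569387 ]
[0.         0.75273534 1.53560882 2.31109974]
goal [615.62940769 -71.93885129]
```

```bash
python3 -m crank '[[0,0,-0.0755,0.45,7.9,0,0.1],[0,0,-0.0755,0.45,7.9,0,0.1],[0,0,-0.0755,0.45,7.9,0,0.1],[0,0,-0.0755,0.45,7.9,0,0.1],[0,0,-0.0755,0.45,7.9,0,0.1],[0,0,-0.0755,0.45,7.9,0,0.1],[0,0,-0.0755,0.45,7.9,0,0.1],[0,0,-0.0755,0.45,7.9,0,0.1],[0,0,-0.0755,0.3,7.9,0,0.1],[0,0,-0.0755,0.3,7.9,0,0.1],[0,0,-0.0755,0.3,7.9,0,0.1],[0,0,0,0,0,0,0.1]]'
python3 - <<'E'
from h import *
rel(615.6,-71.9,90,-0.6)
s,p,R=pose(); d=p[:2]-[529.5,-13.4]; print(s["force"],np.hypot(*d),np.arctan2(d[1],d[0])%6.283-2.545)
E
```

```text
clock: 41.65
tcp_pos: [616.3, -71.5, 90.7]
ee_rot: [0.001, 0.294, 0.956, 0.0]
force: [1.6, 0.3, 4.8]
gripper_width: 20.6
gripper_force: 20.0
t 41.6 tcp [616.3 -71.5  90.7] j [-0.24  0.64  1.42  0.    1.08 -1.21] w 20.6 rotvec [0.001 0.002 0.004] shift now-axes [ 0.4 -0.8  0.7] shift target-axes [ 0.4 -0.8  0.7]
[1.55862074 0.27531657 4.78200759] 104.46593044814394 3.1484360388239647
```

```bash
python3 -m crank '[[0,0,0,0,0,0,0.45],[0,0,0,0,0,0,0.45],[0,0,0,0,0,0,0.45],[0,0,0,0,0,0,0.45],[0,0,0,0,0,-20,0.45],[0,0,0,0,0,-40,0.45],[0,0,0,0,0,-40,0.45],[0,0,0,0,0,0,0.45]]'
python3 -m crank '[[0,0,0.143,0,0,0,0.45],[0,0,0.143,0,0,0,0.45],[0,0,0.143,0,0,0,0.45],[0,0,0.143,0,0,0,0.45],[0,0,0.143,0,0,0,0.45],[0,0,0.143,0,0,0,0.45],[0,0,0.143,0,0,0,0.45],[0,0,0.143,0,0,0,0.45],[0,0,0.143,0,0,0,0.45],[0,0,0.143,0,0,0,0.45],[0,0,0.143,0,0,0,0.45],[0,0,0.143,0,0,0,0.45]]'
python3 -m crank '[[0,0,0.143,0,0,0,0.45],[0,0,0.143,0,0,0,0.45],[0,0,0.143,0,0,0,0.45],[0,0,0.143,0,0,0,0.45],[0,0,0.143,0,0,0,0.45],[0,0,0.143,0,0,0,0.45],[0,0,0,0,0,0,0.45],[0,0,0,0,0,0,0.45]]'
python3 - <<'E'
from h import *
rel(530,-257,150,-3.18)
E
```

```text
clock: 42.45
tcp_pos: [618.0, -72.7, 196.4]
ee_rot: [0.005, 0.295, 0.956, 0.0]
force: [0.9, 0.2, 1.1]
gripper_width: 41.1
gripper_force: 0.0
clock: 43.65
tcp_pos: [614.8, -72.0, 189.4]
ee_rot: [-0.0, 0.917, 0.399, -0.001]
force: [-0.3, -0.4, -0.0]
gripper_width: 41.6
gripper_force: 0.0
clock: 44.45
tcp_pos: [615.0, -72.0, 189.7]
ee_rot: [-0.0, 1.0, -0.013, -0.0]
force: [0.5, 0.3, 0.1]
gripper_width: 41.3
gripper_force: 0.0
t 44.5 tcp [615.  -72.  189.7] j [-0.24  0.54  1.3   0.    1.3   1.36] w 41.3 rotvec [-0.     0.001  0.012] shift now-axes [-80.  187.2  39.7] shift target-axes [-77.8 188.1  39.7]
```

```bash
python3 -m crank '[[0,0,0.012,0,0,0,0.45],[0,0,0,-15.6,37.6,0,0.45],[0,0,0,-15.6,37.6,0,0.45],[0,0,0,-15.6,37.6,0,0.45],[0,0,0,-15.6,37.6,0,0.45],[0,0,0,-15.6,37.6,0,0.45],[0,0,0,0,0,30,0.45],[0,0,0,0,0,30,0.45],[0,0,0,0,0,0,0.45],[0,0,0,0,0,0,0.45]]'
python3 - <<'E'
from h import *
rel(530,-257,77,-3.18)
E
```

```text
clock: 45.45
tcp_pos: [529.5, -256.4, 130.5]
ee_rot: [-0.0, 1.0, -0.02, -0.0]
force: [-0.1, -0.1, 0.2]
gripper_width: 41.3
gripper_force: 0.0
t 45.5 tcp [ 529.5 -256.4  130.5] j [-0.58  0.54  1.48  0.    1.12  1.03] w 41.3 rotvec [-0.     0.    -0.003] shift now-axes [ 0.5  0.6 53.5] shift target-axes [ 0.5  0.5 53.5]
```

Descend, grip, and turn back: 12 rows anticlockwise.

```bash
python3 -m crank '[[0,0,0,0,0,25,0.45],[0,0,0,0,0,20,0.45],[0,0,0,0,0,8,0.45],[0,0,0,0,0,0,0.45],[0,0,0,0,0,0,0.45],[0,0,0,0,0,0,0.1],[0,0,0,0,0,0,0.1],[0,0,0,0,0,0,0.1],[0,0,0,0,0,0,0.1],[0,0,0,0,0,0,0.1],[0,0,0,0,0,0,0.1]]' 15
python3 -m crank '[[0,0,-0.131,0.7,10.75,0,0.1],[0,0,-0.131,0.7,10.75,0,0.1],[0,0,-0.131,0.7,10.75,0,0.1],[0,0,-0.131,0.7,10.75,0,0.1],[0,0,-0.131,0.7,10.75,0,0.1],[0,0,-0.131,0.7,10.75,0,0.1]]'
python3 -m crank '[[0,0,-0.131,0.7,10.75,0,0.1],[0,0,-0.131,0.7,10.75,0,0.1],[0,0,-0.131,0.7,10.75,0,0.1],[0,0,-0.131,0.7,10.75,0,0.1],[0,0,-0.131,0.7,10.75,0,0.1],[0,0,-0.131,0.7,10.75,0,0.1],[0,0,0,0,0,0,0.1],[0,0,0,0,0,0,0.1]]'
python3 - <<'E'
from h import *
rel(607.8,-342.2,77,-1.611); print(sensors.state()["torque"])
E
```

```text
clock: 46.55
tcp_pos: [529.6, -256.6, 77.6]
ee_rot: [0.0, 1.0, -0.021, 0.0]
force: [-0.6, 0.6, 4.1]
gripper_width: 17.7
gripper_force: 15.0
clock: 47.15
tcp_pos: [550.7, -317.4, 77.6]
ee_rot: [0.001, 0.931, 0.366, -0.0]
force: [-1.6, -4.1, 4.1]
gripper_width: 18.1
gripper_force: 15.3
clock: 47.95
tcp_pos: [609.5, -346.1, 77.8]
ee_rot: [0.004, 0.722, 0.692, -0.001]
force: [4.0, -10.7, -1.4]
gripper_width: 17.5
gripper_force: 14.9
t 48.0 tcp [ 609.5 -346.1   77.8] j [-0.62  0.79  1.16 -0.    1.18 -0.58] w 17.5 rotvec [ 0.004  0.006 -0.001] shift now-axes [ 3.8 -1.9  0.7] shift target-axes [ 3.8 -1.8  0.8]
[-1.91365208 -0.44935589 -0.10608981]
```

```bash
python3 -m crank '[[0,0,0,2,3,0,0.1],[0,0,0,0,0,0,0.1],[0,0,0,0,0,0,0.1]]'
python3 -m crank '[[0,0,0,0,-2,0,0.45],[0,0,0,0,0,0,0.45],[0,0,0,0,0,0,0.45],[0,0,0,0,0,0,0.45],[0,0,0,0,0,-30,0.45],[0,0,0,0,0,-40,0.45],[0,0,0,0,0,-40,0.45],[0,0,0,40,0,0,0.45],[0,0,0,0,0,0,0.45]]'
python3 - <<'E'
from h import *
rel(560,-75,180,-0.0)
a=np.mean([get_image("top").astype(float) for _ in range(3)],0).astype(np.uint8)
b=np.mean([get_image("scene").astype(float) for _ in range(3)],0).astype(np.uint8)
cv2.imwrite('pics/m.png',np.hstack([cv2.resize(a[140:230,280:380],None,fx=4,fy=4,interpolation=cv2.INTER_CUBIC),cv2.resize(b[145:235,210:310],None,fx=4,fy=4,interpolation=cv2.INTER_CUBIC)]))
E
```

```text
clock: 48.25
tcp_pos: [610.1, -345.9, 77.7]
ee_rot: [0.003, 0.722, 0.692, -0.003]
force: [-4.7, -16.3, 0.0]
gripper_width: 17.8
gripper_force: 15.0
clock: 49.15
tcp_pos: [612.2, -296.2, 189.1]
ee_rot: [0.001, 0.72, 0.694, 0.001]
force: [0.5, -0.6, -0.2]
gripper_width: 41.0
gripper_force: 0.0
t 49.1 tcp [ 612.2 -296.2  189.1] j [-0.56  0.66  1.09  0.    1.38 -0.53] w 41.0 rotvec [ 3.000e-03  1.000e-03 -1.608e+00] shift now-axes [219.1 -60.4   9.2] shift target-axes [ 52.2 221.2   9.1]
```

View pics/m.png

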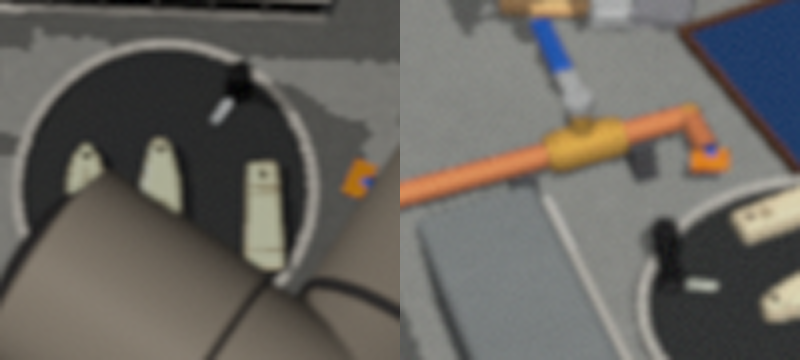

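Valve lever is back square to the pipe (shut) and the knob is opposite its start at (238,82). The adze is now at (264,214), the drop near (160,180) and the leaf near (86,180).

```bash
python3 -m crank '[[0,0,-0.146,0,0,0,0.6],[0,0,-0.146,0,0,0,0.6],[0,0,-0.146,0,0,0,0.6],[0,0,-0.146,0,0,0,0.6],[0,0,-0.146,0,0,0,0.6],[0,0,-0.146,0,0,0,0.6],[0,0,-0.146,0,0,0,0.6],[0,0,-0.146,0,0,0,0.6],[0,0,-0.146,0,0,0,0.6],[0,0,-0.146,0,0,0,0.6],[0,0,-0.146,0,0,0,0.6],[0,0,0,0,0,0,0.6]]'
python3 - <<'E'
from h import *
g=lambda u,v,z:w("top",280+(u-1.5)/4,140+(v-1.5)/4,z)[:2].round(1)
print("adze now",g(262,162,76),g(266,268,70),g(264,214,70),"sides",g(245,214,75),g(284,214,75))
print("adze before mirrored",[(2*np.array([529.5,-13.4])-g(*p)).round(1) for p in((67,100,76),(66,210,70),(66.5,155,70))])
print("drop,leaf mir",[(2*np.array([529.5,-13.4])-g(*p)).round(1) for p in((168,185,70),(244,182,70))])
im=get_image("top")
cv2.imwrite("pics/n.png",im)
rel(520,-95,180,0)
blobs(285,155,358,222,70)
E
```

```text
clock: 50.65
tcp_pos: [610.7, -301.0, 186.5]
ee_rot: [-0.0, 0.003, 1.0, 0.0]
force: [-0.4, -0.2, 0.6]
gripper_width: 55.0
gripper_force: 0.0
adze now [550.3 -94.2] [463.9 -99.1] [508.3 -96.8] sides [507.2 -81.1] [ 507.9 -112.8]
adze before mirrored [array([460.5, -93.2]), array([550.9, -91.6]), array([505.2, -92.6])]
drop,leaf mir [array([528.4,  -8.9]), array([524.5,  53.2])]
t 50.7 tcp [ 610.7 -300.9  186.6] j [-0.57  0.67  1.09  0.    1.38 -2.13] w 54.9 rotvec [ 0.    -0.001 -0.009] shift now-axes [ 92.7 205.    6.8] shift target-axes [ 90.7 205.9   6.6]
[285 155  20  28 182] [606.2  87.5] ang -0.494 ext 109.0 rect [587.3  72.4]
[344 155  14   8  60] [ 626.7 -110.2] ang 1.478 ext 45.0 rect [ 624.5 -111.1]
[352 168   6  38  69] [ 530.1 -128.7] ang 0.028 ext 123.0 rect [ 531.4 -126.7]
[316 175   9  16  86] [539.7 -12. ] ang 0.324 ext 52.0 rect [540.6 -10. ]
[297 177   8  11  53] [541.2  52.4] ang -0.408 ext 36.0 rect [540.7  50.6]
[342 181   9  26 185] [506.4 -96.3] ang 0.089 ext 84.0 rect [507.3 -97.8]
```

```bash
python3 -m crank '[[0,0,-0.059,0,0,0,0.6],[0,0,0,18.3,41.9,0,0.6],[0,0,0,18.3,41.9,0,0.6],[0,0,0,18.3,41.9,0,0.6],[0,0,0,18.3,41.9,0,0.6],[0,0,0,18.3,41.9,0,0.6],[0,0,0,0,0,40,0.6],[0,0,0,0,0,30,0.6],[0,0,0,0,0,20,0.6],[0,0,0,0,0,0,0.6],[0,0,0,0,0,0,0.6]]'
python3 - <<'E'
from h import *
rel(508,-96.5,66,0.05)
E
```

```text
clock: 51.9
tcp_pos: [508.7, -96.2, 97.6]
ee_rot: [0.0, -0.026, 1.0, 0.0]
force: [-0.3, 0.2, -0.6]
gripper_width: 55.3
gripper_force: 0.0
t 51.9 tcp [508.7 -96.2  97.6] j [-0.34  0.47  1.72  0.    0.95 -1.96] w 55.3 rotvec [0.    0.    0.002] shift now-axes [ 0.7 -0.3 31.6] shift target-axes [ 0.7 -0.3 31.6]
```

```bash
python3 -m crank '[[0,0,0,0,0,18,0.6],[0,0,0,0,0,9,0.6],[0,0,0,0,0,4.5,0.6],[0,0,0,0,0,0,0.6],[0,0,0,0,0,0,0.6],[0,0,0,0,0,0,0.2],[0,0,0,0,0,0,0.2],[0,0,0,0,0,0,0.2],[0,0,0,0,0,0,0.2],[0,0,0,0,0,0,0.2]]' 30
python3 -m crank '[[0,0,0,0,0,-10,0.2],[0,0,0,0,0,-20,0.2],[0,0,0,0,0,-30,0.2],[0,0,0,0,0,-30,0.2],[0,0,-0.01,0,0,0,0.2],[0,0,0,0,0,0,0.2]]'
python3 - <<'E'
from h import *
rel(404.4,-358.4,12.5,0.063)
E
```

```text
clock: 52.9
tcp_pos: [508.4, -95.9, 65.8]
ee_rot: [0.0, -0.027, 1.0, 0.0]
force: [-0.8, 0.0, 1.3]
gripper_width: 26.7
gripper_force: 30.0
clock: 53.5
tcp_pos: [508.5, -96.0, 156.4]
ee_rot: [0.001, -0.032, 0.999, -0.0]
force: [1.0, 0.1, -0.1]
gripper_width: 26.8
gripper_force: 30.0
t 53.5 tcp [508.5 -96.  156.4] j [-0.33  0.4   1.65  0.    1.09 -1.97] w 26.8 rotvec [-0.001  0.001  0.001] shift now-axes [ 120.8 -255.1  143.9] shift target-axes [ 120.4 -255.3  143.9]
```

```bash
python3 -m crank '[[0,0,0,17.2,-36.5,0,0.2],[0,0,0,17.2,-36.5,0,0.2],[0,0,0,17.2,-36.5,0,0.2],[0,0,0,17.2,-36.5,0,0.2],[0,0,0,17.2,-36.5,0,0.2],[0,0,0,17.2,-36.5,0,0.2],[0,0,0,17.2,-36.5,0,0.2],[0,0,0,0,0,40,0.2],[0,0,0,0,0,40,0.2],[0,0,0,0,0,25,0.2],[0,0,0,0,0,0,0.2],[0,0,0,0,0,0,0.2]]'
python3 - <<'E'
from h import *
rel(404.4,-358.4,12.5,0.063)
b=get_image("scene"); cv2.imwrite("pics/o.png",cv2.resize(b[120:220,240:360],None,fx=5,fy=5,interpolation=cv2.INTER_CUBIC))
for z in(7,):
  print([w("scene",*p,z)[:2].round(1) for p in ((312,145),(281,152),(320,190),(346,180))])
E
```

```text
clock: 54.7
tcp_pos: [404.2, -358.3, 50.2]
ee_rot: [-0.001, -0.032, 0.999, 0.001]
force: [0.3, -0.6, -0.4]
gripper_width: 26.5
gripper_force: 30.0
t 54.7 tcp [ 404.2 -358.3   50.2] j [-0.87  0.57  1.7   0.    0.87 -2.5 ] w 26.5 rotvec [ 0.002 -0.001  0.   ] shift now-axes [-0.2 -0.2 37.7] shift target-axes [-0.2 -0.2 37.7]
[array([ 344.9, -397.4]), array([ 465.5, -409.9]), array([ 428.6, -162.2]), array([ 327. , -167.3])]
```

```bash
python3 -m crank '[[0,0,0,0,0,20,0.2],[0,0,0,0,0,10,0.2],[0,0,0,0,0,5,0.2],[0,0,0,0,0,2.5,0.2],[0,0,0,0,0,0,0.2],[0,0,0,0,0,0,0.2],[0,0,0,0,0,0,0.5],[0,0,0,0,0,0,0.5],[0,0,0,0,0,0,0.5],[0,0,0,0,0,0,0.5]]'
python3 -m crank '[[0,0,0,0,0,-20,0.5],[0,0,0,0,0,-40,0.5],[0,0,0,0,0,-40,0.6],[0,0,0,0,0,-40,0.6],[0,0,0.063,0,0,0,0.6],[0,0,0,0,0,0,0.6]]'
python3 - <<'E'
from h import *
rel(524,-10.8,100,0)
blobs(290,150,350,222,70)
E
```

```text
clock: 55.75
tcp_pos: [404.5, -358.7, 13.3]
ee_rot: [0.0, -0.032, 0.999, -0.0]
force: [0.5, 0.3, 0.4]
gripper_width: 45.5
gripper_force: 0.0
clock: 56.35
tcp_pos: [404.8, -358.9, 154.5]
ee_rot: [0.001, 0.0, 1.0, -0.001]
force: [-0.4, 0.6, -0.4]
gripper_width: 54.9
gripper_force: 0.0
t 56.4 tcp [ 404.8 -358.9  154.5] j [-0.87  0.44  1.59  0.    1.11 -2.44] w 54.9 rotvec [-0.002  0.002 -0.   ] shift now-axes [-119.1  348.2   54. ] shift target-axes [-119.2  348.1   54.5]
[290 150  50  19 211] [633.7  41.6] ang -1.368 ext 167.0 rect [621.1   7.5]
[315 175  10  24 174] [524.3 -10.8] ang 0.041 ext 76.0 rect [528.6 -11. ]
[297 177   9  23 150] [521.9  50. ] ang 0.01 ext 73.0 rect [522.3  49.3]
[290 206  21  16  83] [431.   58.5] ang 0.963 ext 82.0 rect [428.   57.5]
```

```bash
python3 -m crank '[[0,0,0,-13.3,38.7,0,0.6],[0,0,0,-13.3,38.7,0,0.6],[0,0,0,-13.3,38.7,0,0.6],[0,0,0,-13.3,38.7,0,0.6],[0,0,0,-13.3,38.7,0,0.6],[0,0,0,-13.3,38.7,0,0.6],[0,0,0,-13.3,38.7,0,0.6],[0,0,0,-13.3,38.7,0,0.6],[0,0,0,-13.3,38.7,0,0.6],[0,0,-0.04,0,0,25,0.6],[0,0,0,0,0,25,0.6],[0,0,0,0,0,0,0.6]]'
python3 -m crank '[[0,0,0,0,0,18,0.6],[0,0,0,0,0,13,0.6],[0,0,0,0,0,5,0.6],[0,0,0,0,0,0,0.6],[0,0,0,0,0,0,0.6]]'
python3 - <<'E'
from h import *
rel(524,-10.8,66,0.04)
E
```

```text
clock: 57.65
tcp_pos: [521.1, -9.3, 99.3]
ee_rot: [-0.004, -0.021, 1.0, 0.001]
force: [-0.6, -0.1, 0.2]
gripper_width: 54.7
gripper_force: 0.0
clock: 58.15
tcp_pos: [524.4, -10.5, 67.9]
ee_rot: [0.0, -0.02, 1.0, -0.0]
force: [0.4, -0.6, -0.8]
gripper_width: 55.1
gripper_force: 0.0
t 58.1 tcp [524.4 -10.5  67.9] j [-0.17  0.52  1.73  0.    0.89 -1.78] w 55.1 rotvec [-0.     0.001  0.   ] shift now-axes [ 0.4 -0.3  1.9] shift target-axes [ 0.4 -0.3  1.9]
```

```bash
python3 -m crank '[[0,0,0,0,0,2.5,0.6],[0,0,0,0,0,0,0.6],[0,0,0,0,0,0,0.2],[0,0,0,0,0,0,0.2],[0,0,0,0,0,0,0.2],[0,0,0,0,0,0,0.2],[0,0,0,0,0,0,0.2]]' 30
python3 -m crank '[[0,0,0,0,0,-10,0.2],[0,0,0,0,0,-20,0.2],[0,0,0,0,0,-30,0.2],[0,0,0,0,0,-30,0.2],[0,0,-0.023,0,0,0,0.2],[0,0,0,0,0,0,0.2]]'
python3 - <<'E'
from h import *
rel(402,-288.5,12.5,0.063)
E
```

```text
clock: 58.85
tcp_pos: [524.0, -10.2, 64.8]
ee_rot: [0.0, -0.02, 1.0, 0.0]
force: [-0.4, 0.4, 1.0]
gripper_width: 30.5
gripper_force: 30.0
clock: 59.45
tcp_pos: [524.2, -10.3, 155.6]
ee_rot: [0.001, -0.032, 0.999, -0.0]
force: [0.1, 0.9, -1.0]
gripper_width: 30.4
gripper_force: 30.0
t 59.5 tcp [524.2 -10.3 155.6] j [-0.17  0.41  1.63  0.    1.1  -1.8 ] w 30.4 rotvec [-0.     0.002  0.001] shift now-axes [ 140.  -269.8  142.9] shift target-axes [ 139.5 -270.   143.1]
```

```bash
python3 -m crank '[[0,0,0,20,-38.6,0,0.2],[0,0,0,20,-38.6,0,0.2],[0,0,0,20,-38.6,0,0.2],[0,0,0,20,-38.6,0,0.2],[0,0,0,20,-38.6,0,0.2],[0,0,0,20,-38.6,0,0.2],[0,0,0,20,-38.6,0,0.2],[0,0,0,0,0,40,0.2],[0,0,0,0,0,40,0.2],[0,0,0,0,0,25,0.2],[0,0,0,0,0,0,0.2],[0,0,0,0,0,0,0.2]]'
python3 -m crank '[[0,0,0,0,0,20,0.2],[0,0,0,0,0,10,0.2],[0,0,0,0,0,5,0.2],[0,0,0,0,0,3,0.2],[0,0,0,0,0,0,0.2],[0,0,0,0,0,0,0.2]]'
python3 - <<'E'
from h import *
rel(402,-288.5,11.5,0.063)
E
```

```text
clock: 60.65
tcp_pos: [401.1, -288.5, 49.4]
ee_rot: [-0.001, -0.032, 0.999, 0.001]
force: [0.5, -0.4, -0.9]
gripper_width: 30.4
gripper_force: 30.0
clock: 61.25
tcp_pos: [401.7, -289.0, 12.2]
ee_rot: [0.0, -0.032, 0.999, -0.0]
force: [-0.5, -0.9, -0.1]
gripper_width: 30.7
gripper_force: 30.0
t 61.2 tcp [ 401.7 -289.    12.2] j [-0.78  0.58  1.85  0.    0.71 -2.41] w 30.7 rotvec [-0.001  0.001  0.001] shift now-axes [-0.3  0.5  0.7] shift target-axes [-0.3  0.5  0.7]
```

```bash
python3 -m crank '[[0,0,0,0,0,0.7,0.2],[0,0,0,0,0,0,0.48],[0,0,0,0,0,0,0.48],[0,0,0,0,0,0,0.48],[0,0,0,0,0,0,0.48],[0,0,0,0,0,-20,0.48],[0,0,0,0,0,-40,0.48],[0,0,0,0,0,-40,0.6],[0,0,0,0,0,-40,0.6],[0,0,0.063,0,0,0,0.6],[0,0,0,0,0,0,0.6]]'
python3 - <<'E'
from h import *
rel(523,50,100,0)
blobs(290,150,350,222,70)
E
```

```text
clock: 62.35
tcp_pos: [401.8, -289.1, 152.1]
ee_rot: [0.001, 0.0, 1.0, -0.001]
force: [-0.7, 0.3, -0.4]
gripper_width: 54.8
gripper_force: 0.0
t 62.4 tcp [ 401.8 -289.1  152.1] j [-0.78  0.36  1.72  0.    1.06 -2.35] w 54.8 rotvec [-0.002  0.002 -0.   ] shift now-axes [-121.1  339.2   51.8] shift target-axes [-121.2  339.1   52.1]
[290 150  50  19 226] [634.2  43.4] ang -1.378 ext 167.0 rect [621.1   7.5]
[297 177   9  23 152] [522.   49.9] ang 0.011 ext 73.0 rect [522.3  49.3]
[290 206  21  16  87] [430.5  58.3] ang 0.956 ext 82.0 rect [427.3  58.1]
[332 209  18  13  45] [431.  -85.3] ang -0.95 ext 68.0 rect [431.5 -84.8]
```

```bash
python3 -m crank '[[0,0,0,-13.5,37.7,0,0.6],[0,0,0,-13.5,37.7,0,0.6],[0,0,0,-13.5,37.7,0,0.6],[0,0,0,-13.5,37.7,0,0.6],[0,0,0,-13.5,37.7,0,0.6],[0,0,0,-13.5,37.7,0,0.6],[0,0,0,-13.5,37.7,0,0.6],[0,0,0,-13.5,37.7,0,0.6],[0,0,0,-13.5,37.7,0,0.6],[0,0,0,0,0,25,0.6],[0,0,0,0,0,25,0.6],[0,0,0,0,0,0,0.6]]'
python3 -m crank '[[0,0,0,0,0,18,0.6],[0,0,0,0,0,13,0.6],[0,0,0,0,0,3,0.6],[0,0,0,0,0,0,0.6],[0,0,0,0,0,0,0.6]]'
python3 - <<'E'
from h import *
rel(523,50,66,0)
E
```

```text
clock: 63.65
tcp_pos: [519.7, 51.1, 97.0]
ee_rot: [-0.005, -0.001, 1.0, 0.0]
force: [-0.4, 0.2, 0.4]
gripper_width: 54.6
gripper_force: 0.0
clock: 64.15
tcp_pos: [523.2, 50.4, 67.8]
ee_rot: [0.001, -0.0, 1.0, 0.0]
force: [0.3, -0.5, 0.0]
gripper_width: 55.0
gripper_force: 0.0
t 64.2 tcp [523.2  50.4  67.8] j [-0.05  0.53  1.73  0.    0.89 -1.62] w 55.0 rotvec [0.    0.001 0.   ] shift now-axes [ 0.2 -0.4  1.8] shift target-axes [ 0.2 -0.4  1.8]
```

```bash
python3 -m crank '[[0,0,0,0,0,2.5,0.6],[0,0,0,0,0,0,0.6],[0,0,0,0,0,0,0.2],[0,0,0,0,0,0,0.2],[0,0,0,0,0,0,0.2],[0,0,0,0,0,0,0.2],[0,0,0,0,0,0,0.2]]' 30
python3 -m crank '[[0,0,0,0,0,-10,0.2],[0,0,0,0,0,-20,0.2],[0,0,0,0,0,-30,0.2],[0,0,0,0,0,-30,0.2],[0,0,-0.063,0,0,0,0.2],[0,0,0,0,0,0,0.2]]'
python3 - <<'E'
from h import *
rel(395.6,-218.6,12,0.063)
E
```

```text
clock: 64.85
tcp_pos: [522.8, 50.6, 64.6]
ee_rot: [0.0, -0.0, 1.0, 0.0]
force: [-0.3, -0.7, 0.8]
gripper_width: 29.5
gripper_force: 29.9
clock: 65.45
tcp_pos: [523.2, 50.6, 156.0]
ee_rot: [0.001, -0.032, 0.999, -0.0]
force: [-0.6, -0.1, -1.0]
gripper_width: 29.5
gripper_force: 29.9
t 65.5 tcp [523.2  50.6 156. ] j [-0.05  0.41  1.63  0.    1.1  -1.68] w 29.5 rotvec [-0.     0.002  0.001] shift now-axes [ 144.9 -260.4  143.7] shift target-axes [ 144.3 -260.6  144. ]
```

```bash
python3 -m crank '[[0,0,0,20.6,-37.2,0,0.2],[0,0,0,20.6,-37.2,0,0.2],[0,0,0,20.6,-37.2,0,0.2],[0,0,0,20.6,-37.2,0,0.2],[0,0,0,20.6,-37.2,0,0.2],[0,0,0,20.6,-37.2,0,0.2],[0,0,0,20.6,-37.2,0,0.2],[0,0,0,0,0,40,0.2],[0,0,0,0,0,40,0.2],[0,0,0,0,0,25,0.2],[0,0,0,0,0,0,0.2],[0,0,0,0,0,0,0.2]]'
python3 -m crank '[[0,0,0,0,0,20,0.2],[0,0,0,0,0,10,0.2],[0,0,0,0,0,5,0.2],[0,0,0,0,0,3,0.2],[0,0,0,0,0,0,0.2],[0,0,0,0,0,0,0.2]]'
python3 - <<'E'
from h import *
rel(395.6,-218.6,11.5,0.063)
E
```

```text
clock: 66.65
tcp_pos: [395.3, -218.3, 49.6]
ee_rot: [-0.0, -0.031, 1.0, 0.0]
force: [-0.1, 0.1, -0.1]
gripper_width: 29.5
gripper_force: 29.9
clock: 67.25
tcp_pos: [395.7, -218.6, 12.0]
ee_rot: [0.0, -0.032, 0.999, -0.0]
force: [0.0, 0.7, -1.4]
gripper_width: 29.6
gripper_force: 29.9
t 67.2 tcp [ 395.7 -218.6   12. ] j [-0.67  0.52  1.97  0.    0.65 -2.31] w 29.6 rotvec [-0.     0.001  0.001] shift now-axes [0.1 0.  0.5] shift target-axes [0.1 0.  0.5]
```

```bash
python3 -m crank '[[0,0,0,0,0,0.7,0.2],[0,0,0,0,0,0,0.48],[0,0,0,0,0,0,0.48],[0,0,0,0,0,0,0.48],[0,0,0,0,0,0,0.48],[0,0,0,0,0,-20,0.48],[0,0,0,0,0,-40,0.48],[0,0,0,0,0,-40,0.48],[0,0,0,0,0,-40,0.48],[0,0,0,0,0,-40,0.48],[0,0,0,0,40,0,0.48],[0,0,0,0,40,0,0.48]]'
python3 -m crank '[[0,0,0,0,40,0,0.48],[0,0,0,0,40,0,0.48],[0,0,0,0,0,0,0.48],[0,0,0,0,0,0,0.48]]'
python3 - <<'E'
from h import *
b=get_image("scene");a=get_image("top")
L=cv2.resize(a[130:255,225:445],None,fx=2.7,fy=2.7,interpolation=cv2.INTER_CUBIC)
S=cv2.resize(b[130:200,230:350],(L.shape[1],int(70*L.shape[1]/120)),interpolation=cv2.INTER_CUBIC)[:250]
G=cv2.resize(b[265:315,300:350],(200,200),interpolation=cv2.INTER_CUBIC)
o=np.zeros((L.shape[0]+250,794,3),np.uint8); o[:L.shape[0],:L.shape[1]]=L; o[L.shape[0]:,:L.shape[1]]=S; o[:200,594:]=G
cv2.imwrite("pics/fin.png",o)
blobs(362,205,445,255,16)
E
```

```text
clock: 68.45
tcp_pos: [390.6, -138.5, 192.0]
ee_rot: [0.001, -0.03, 1.0, -0.001]
force: [2.2, 1.3, -0.6]
gripper_width: 44.4
gripper_force: 0.0
clock: 68.85
tcp_pos: [385.3, -58.2, 191.0]
ee_rot: [0.0, -0.033, 0.999, -0.0]
force: [0.3, -0.9, 0.5]
gripper_width: 44.1
gripper_force: 0.0
[398 216  10  23 173] [ 402.7 -290.5] ang 0.081 ext 75.0 rect [ 406.4 -291.2]
[420 216   9  22 154] [ 409.4 -360.5] ang 0.027 ext 71.0 rect [ 409.6 -363.2]
[377 219   9  20 141] [ 397.1 -219.4] ang 0.066 ext 64.0 rect [ 399.8 -219.3]
```

View pics/fin.png

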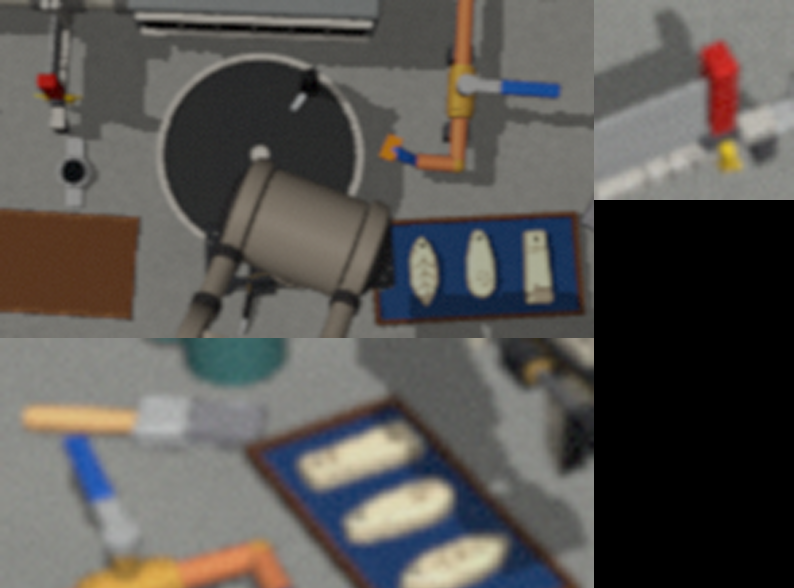

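The leaf (424,270), drop (481,265) and adze (538,266) lie flat side by side in the tray. The valve is shut, the knob sits opposite its start at (308,82), and the grip stands over the clip. The hand is clear, so I'm handing in.

```bash
python3 -c "
from plant import job
print(job.hand_in())"
```

```text
the job is handed in; nothing more can be done
None
```

Job handed in: in the last pictures all three carvings lie flat in the tray, the gate is at the clip, the valve is shut and the turntable sits half a turn round; no verdict was returned.

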